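# Charge the bowl finisher and free its brake

### The job

Pull the finishing machine's brake lever back to its last notch, so that it stays there by itself, then put every silver piece that lies on the bench (round bangles, hexagonal bangle, napkin rings) into the bowl. With the brake still on, seat the loose lid squarely on the bowl and only then press the release button so that the lever springs all the way back. Leave the other things on the bench where they are.

Things in the scene. Friction and masses are not known exactly. Their poses are not given: they have to be found in the camera images.
- bowl_in (a point): Centre of the inner floor (36 above the bench) of the machine's open round steel bowl: 190 inside diameter, wall 5, 66 deep, on a round grey foot 224 in diameter. Frame = the machine's axes: z up, y towards the brake, x against the way the lever is pulled. The machine is fixed; its place and yaw vary.
- bowl_rim (a point): Centre of the bowl's mouth at rim height, 66 mm above the inner floor (102 mm above the bench).
- brake (a joint): Brake lever angle (rad). At 0 (off) it leans 0.6 rad from upright towards the machine's +x; it grows as its top is pulled to the machine's -x (towards the robot). A ratchet holds it at notches near 0.36, 0.74 and 1.11 (last: fully on); end stop 1.30. Pull past the last notch, to about 1.22, and let go: it settles back into it. A spring of 0.2 to 0.4 N m returns it when released.
- lever_grip (a point): Middle of the lever's black hand grip (rectangular, 24 wide along the hinge axis, 28 deep, 56 long along the lever), 130 mm from the hinge; 175 to 198 mm above the bench. Its frame turns with the lever; at brake = 0 its axes are the machine's.
- lever_hinge (a point): The lever's hinge point, 68 above the bench, 170 from the bowl's centre towards the machine's +y, between two grey cheek plates (100 long, 49 wide over both, tops 82 above the bench). The hinge axis is the machine's y.
- release (a joint): Travel (m) of the release button: 0 at rest, 0.010 fully down. Spring about 1.6 N at rest, 4.8 N fully down, plus a little ratchet friction. Pressing it 8 mm or more frees the lever. It bobs down and up by itself as the lever clicks past each notch.
- button_top (a point): Centre of the top of the round steel release button (32 in diameter, 68 above the bench, pressed straight down), on a black block 56 square whose top is at 56; 80 from the lever's plane, on the side away from the bowl.
- lid: The bowl's loose round lid, 0.35 kg, lying right way up: grey disc 208 in diameter, 6 thick, under it a plug (168 in diameter, 10 deep) that goes into the bowl's mouth, on it an upright black knob (24 in diameter, 30 high). Origin: centre of the plug's underside, z up; knob from +16 to +46. Seated, the origin is 10 below the rim.
- bangle1: Silver-coloured metal; may be absent (None from the start). Closed round bangle lying flat: outer diameter 64, inner diameter 48, so a wall 8 wide, 14 high. Origin: centre of the ring at its underside, z up through the hole.
- bangle2: Silver-coloured metal; may be absent (None from the start). Closed round bangle lying flat: outer diameter 64, inner diameter 48, so a wall 8 wide, 14 high. Origin: centre of the ring at its underside, z up through the hole.
- napkin1: Silver-coloured metal; may be absent (None from the start). Napkin ring: a short tube standing on end, outer diameter 48, inner diameter 40, 40 high. Origin: centre of the lower end, z along the tube's axis.
- napkin2: Silver-coloured metal; may be absent (None from the start). Napkin ring: a short tube standing on end, outer diameter 48, inner diameter 40, 40 high. Origin: centre of the lower end, z along the tube's axis.
- hexbangle: Silver-coloured metal; may be absent (None from the start). Hexagonal bangle lying flat: 64 across the outer flats, bars 8 wide and 14 high (48 across the inner flats). Origin: centre at its underside, z up; its x axis points to the middle of one flat bar, whose centre line is 28 mm from the origin (the others every 60 degrees).
- spool: Bystander: a small copper wire spool standing on the bench, 28 in diameter, 34 high; origin: centre of its underside.
- hammer: Bystander: a hammer lying on the bench at the left; origin near its middle.
- bench_block: Bystander: a dark steel bench block, 70 x 70 x 22, lying near the robot; origin: centre of its underside.
- soap_tin: Bystander: a closed round brass tin, 66 in diameter, 22 high, near the robot on the right; origin: centre of its underside.
- brush: Bystander: a brush lying on the bench at the far right; origin near its middle.
There are look-alikes about, which are no part of the job. Leave any black, blue or red look-alike of the bangle1 alone.

How it is judged:
By the outcome, as a careful person would: the job done as asked, in the order asked, and still so for the second after the job is handed in, with the robot touching nothing.
Of bangle1, bangle2, napkin1, napkin2, hexbangle only 3 to 5 are there at a start; the rules pass over those that are not, and their reading is None.
At some moment in a run one of bangle1, bangle2, napkin1, napkin2, hexbangle may be knocked a few centimetres aside while the robot is not near it.
Once in a run the grip may slacken for a moment while it holds something.
It also fails if it takes over 210 s, if anything falls off the work surface, if the arm or the gripper's body presses on something with over 40 N, if the wrist force passes 120 N, or if a joint passes its speed limit or range.

### The arm

A 6-joint arm with a two-finger parallel gripper is mounted at the origin on the work surface. World frame = base frame: x ahead of the robot, y to its left, z up, the work surface at z = 0. Lengths are in mm, angles in degrees, forces in N, time in s.
With the tool pointing down it reaches from about 300 to 850 mm from the base axis. Payload 4.2 kg.
Tool frame: the origin (TCP) lies on the centre line of the jaws, within the pads' length; the fingertips stand 14 mm ahead of it and the grasp point (between the pads) lies 5 mm behind it; z points along the fingers, y is the line along which they close (so a half turn about z gives the same grasp; the last joint's range is limited). The gripper opens to 91 mm and grips with 3 to 60 N. Pads are 32 mm wide; open, the fingers measure 118 mm over their backs; the gripper's body (76 mm by 178 mm) begins 60 mm behind the grasp point.
Start: joints at [-70.073, 18.312, 89.639, -0, 72.044, -1.146], TCP at [206.754, -536.561, 196.076] pointing down, gripper open.
Joint ranges: [-177.97, 177.97], [-48.28, 115.42], [12.27, 149.76], [-77.06, 257.06], [2.81, 150.46], [-146.56, 146.56]. Speed limits (degrees/s): [147.25, 147.25, 180, 180, 180, 180].

### API

Orientations are given as [roll, pitch, yaw] about the fixed x, y, z axes, in that order (R = Rz(yaw) Ry(pitch) Rx(roll)).
In Python, from workcell import * gives the robot as it stands. The module is installed in compiled form; this text tells all that it offers.
- The arm moves only by the shell command python3 -m crank 'ROWS' [FORCE]. ROWS is JSON, a list of rows, each an object of numbers: "grip": the finger opening in m, from 0 to 0.0912; "x", "y", "z": the shift along the tool's x, y, z in m; "yaw": the turn about the tool's z in rad. In form: [{"grip": .., "x": .., "y": .., "z": .., "yaw": ..}, ...]. A call has exactly 5 rows; each row is the pose to reach, as a shift and turn from the pose commanded when the call began, along the tool's axes at that moment; what a row does not reach only later rows make up. A row lasts 1/12 s, in which the tool goes at most 41.7 mm and 7.16 degrees, less where a joint would pass 70% of its speed; a pose out of reach is approached as far as the arm can. A call with a gripper value outside its range is refused whole. The fingers move at their own pace and stop on an object; FORCE is the grip in N (left out, the last holds). Time passes only in rows, so rows that repeat a pose let the fingers close, or fill a call up. It gives the time, the measured TCP pose, the force, the opening and the grip force at its end, in the units of the state.
- state(): the state, without advancing time (a new reading comes with each control period).
- grab_frame(name): name is "side" or "top" or "wrist"; returns the picture (420x560x3 uint8, red, green, blue); there is no depth.
- camera_model(name): a dict with "intrinsics" (3x3 intrinsics, pixels), "R" (3x3) and "t" (3): a world point X has camera coordinates R X + t. Camera axes: x right, y down, z forward; pixel columns grow to the right and rows downward; lengths in mm; the calibration is good to about 2 mm. A picture is of the moment at which its call begins: read the wrist's pose just before it. camera_model takes no time and is no camera call; for the wrist camera it gives the pose at the moment of the call.
- job_done(): hands the job in; it is judged then, once.
The state is a dict: "time_s": time; "qpos": joint angles; "qvel": joint speeds; "effort": joint torques, N m; "ee_pos": TCP position; "ee_rot": TCP orientation; "force": force on the tool from outside, world axes, zero at the start; "torque": the same for the moment, N m; "gripper_width": finger opening in mm; "gripper_force": force on a finger pad.
Only numpy, scipy, OpenCV 4.12 (cv2) and the standard library are available. Lean on these libraries where they do the work, as an engineer would, in place of code of your own. Each camera call takes 0.05 s, during which the arm holds its last target. There are 200 camera calls.

## Working session

There is one attempt and no reset: what is moved stays moved. The work goes in short steps, Python scripts to look and compute and a shell command to move; the robot and the scene stay as the last step left them, time stands still between calls to the robot, and variables do not carry over. Pictures are saved under pics/ and viewed, at most 14 in all, crops included, and the job is handed in when it is done.

```bash
mkdir -p pics
python3 - <<'E'
from workcell import *
import cv2
for n in("top","side","wrist"):
    f=grab_frame(n); cv2.imwrite(f"pics/{n}0.png",cv2.resize(f[:,:,::-1],(800,600),interpolation=cv2.INTER_CUBIC))
    c=camera_model(n); print(n,c["intrinsics"],c["R"],c["t"])
print(state())
E
```

```text
top [[434.07924376   0.         271.60610487]
 [  0.         434.07924376 206.86852779]
 [  0.           0.           1.        ]] [[-0.02479923 -0.99922146 -0.03068348]
 [-0.98173102  0.03013422 -0.18787264]
 [ 0.188651    0.02546383 -0.98171401]] [ -30.96037906  475.52156807 1130.89172909]
side [[430.58011732   0.         281.00260101]
 [  0.         430.58011732 214.00434314]
 [  0.           0.           1.        ]] [[ 9.99029190e-01 -4.40432907e-02  9.30888936e-04]
 [-3.25427055e-02 -7.52075764e-01 -6.58272753e-01]
 [ 2.96925972e-02  6.57603401e-01 -7.52778929e-01]] [-457.51316858   40.41330009 1361.70862877]
wrist [[292.89559163   0.         287.04504059]
 [  0.         292.89559163 214.02902739]
 [  0.           0.           1.        ]] [[ 3.59794765e-01 -9.33031171e-01  7.48938457e-04]
 [-8.92707134e-01 -3.44011389e-01  2.91084415e-01]
 [-2.71333190e-01 -1.05399231e-01 -9.56697080e-01]] [-575.3667632   -32.47753021  391.02312701]
{'time_s': 0.15, 'qpos': array([-7.00728926e+01,  1.83439026e+01,  8.96865512e+01, -1.10023856e-03,
        7.20447212e+01, -1.14591719e+00]), 'qvel': array([-0.00337296, -0.14806627, -0.0662597 , -0.07194937, -0.01082074,
        0.08800079]), 'effort': array([ 3.33736853e-04, -4.12772942e+01, -2.32154149e+01,  7.27357878e-02,
        4.33390529e-02, -1.04793871e-04]), 'ee_pos': array([ 206.6121863 , -536.19448537,  195.43240772]), 'ee_rot': array([-1.79924819e+02, -4.57401353e-04,  2.10733641e+01]), 'force': array([ 0.37334345, -0.29082841, -0.23549357]), 'torque': array([-0.00743407,  0.04337127, -0.00651097]), 'gripper_force': 0.0, 'gripper_width': 91.40200089551972}
```

View pics/top0.png

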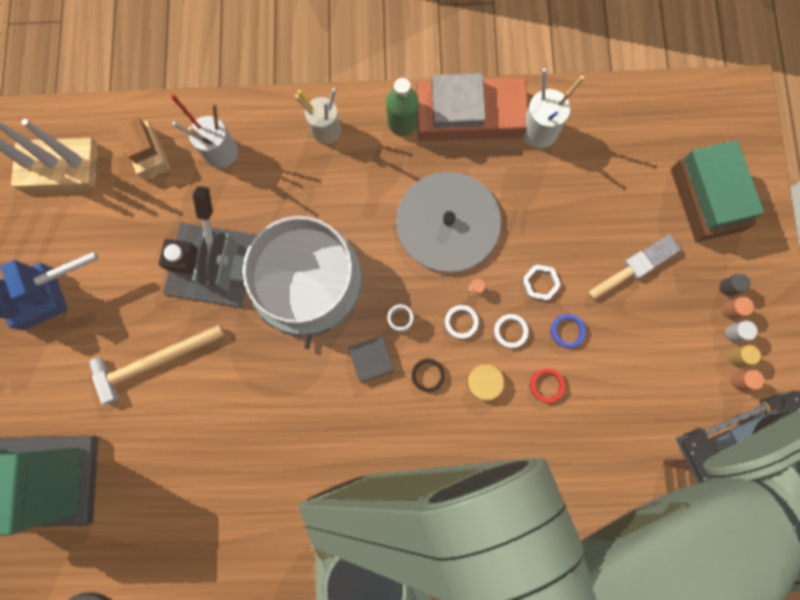

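View pics/side0.png

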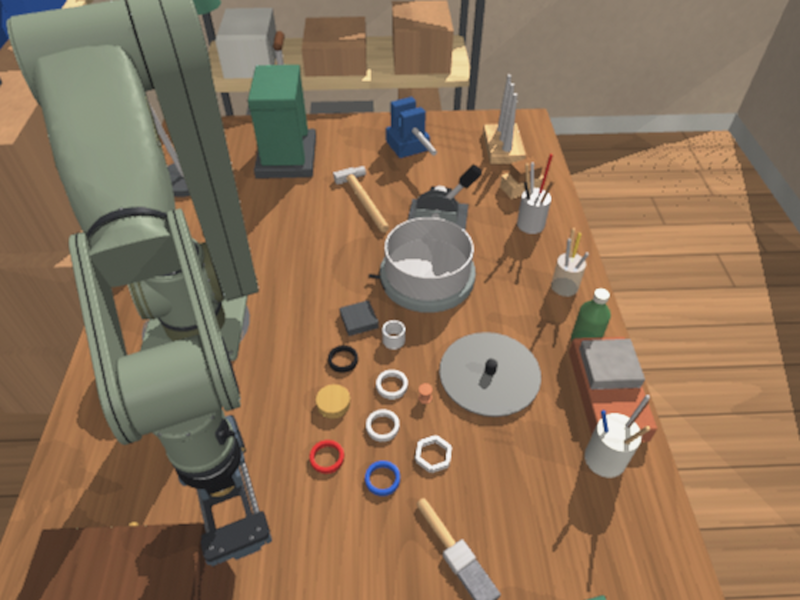

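The top view shows the lid at (449,222), bowl (298,270), lever grip (203,200) and button (173,253). The silver pieces are a napkin ring (400,318), two bangles (462,322) and (511,331), and the hex bangle (541,283). Look-alikes to avoid are the black (428,376), blue (568,331) and red (548,386) rings. The copper spool at (478,286) and the tin at (486,382) also stay put. The side view shows the same set: lid knob (490,368), napkin ring (394,334), bangles (392,384) and (382,425), hex (433,454). I'll enlarge both for accurate pixels.

```bash
cat > h.py <<'E'
from workcell import *
import cv2, numpy as np
def crop(n,name,x0,y0,w,h,f=None):
    f=grab_frame(n) if f is None else f
    s=min(800/w,600/h); im=cv2.resize(f[y0:y0+h,x0:x0+w,::-1],None,fx=s,fy=s,interpolation=cv2.INTER_CUBIC)
    cv2.imwrite(f"pics/{name}.png",im); print("crop",name,"origin",x0,y0,"scale",s)
def ray(cam,p):
    c=cam; R=np.array(c["R"]);t=np.array(c["t"]); d=R.T@np.linalg.solve(c["intrinsics"],[p[0],p[1],1.]); return -R.T@t,d/np.linalg.norm(d)
def tri(*cp):
    A=np.zeros((3,3));b=np.zeros(3)
    for c,p in cp:
        o,d=ray(c,p);P=np.eye(3)-np.outer(d,d);A+=P;b+=P@o
    X=np.linalg.solve(A,b); e=max(np.linalg.norm(np.cross(X-ray(c,p)[0],ray(c,p)[1])) for c,p in cp); return X.round(1),round(e,1)
def plane(c,p,z):
    o,d=ray(c,p); return (o+d*(z-o[2])/d[2]).round(1)
def proj(c,X):
    v=np.array(c["intrinsics"])@(np.array(c["R"])@np.array(X,float)+c["t"]); return v[:2]/v[2]
def delta(X,yaw=None):
    s=state();p=s["ee_pos"];y=np.radians(s["ee_rot"][2]);d=np.array(X)-p
    tx=np.array([np.cos(y),np.sin(y)]);ty=np.array([np.sin(y),-np.cos(y)])
    r=[d[:2]@tx/1000,d[:2]@ty/1000,-d[2]/1000]
    if yaw is not None:
        a=(yaw-s["ee_rot"][2]+90)%180-90; r.append(-np.radians(a))
    return np.round(r,4),p.round(1),round(s["ee_rot"][2],1),s["time_s"]
E
python3 - <<'E'
from h import *
crop("top","t1",105,125,320,165); crop("side","s1",220,100,200,150)
crop("side","s2",220,200,180,135)
E
```

```text
crop t1 origin 105 125 scale 2.5
crop s1 origin 220 100 scale 4.0
crop s2 origin 220 200 scale 4.444444444444445
```

View pics/t1.png

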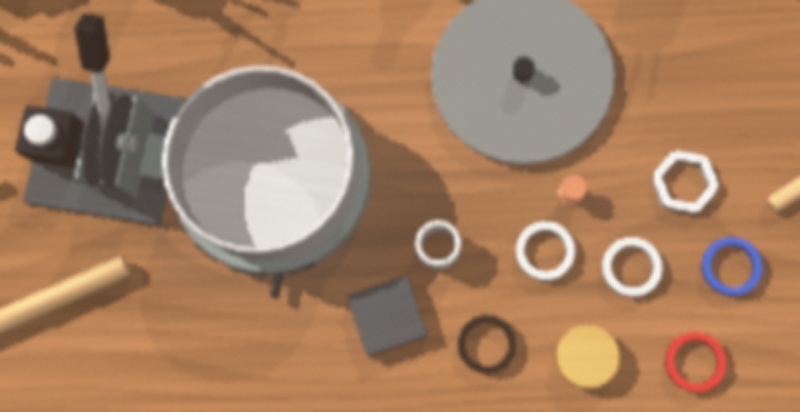

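View pics/s1.png

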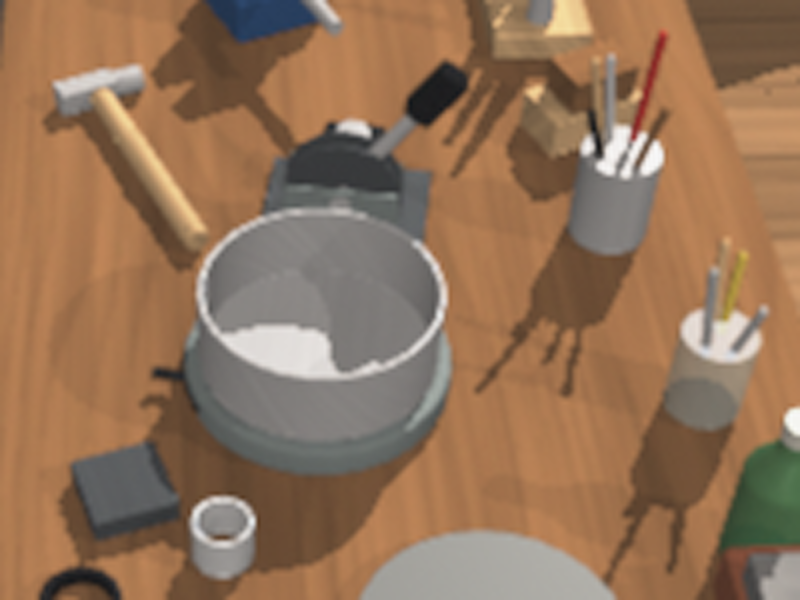

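View pics/s2.png

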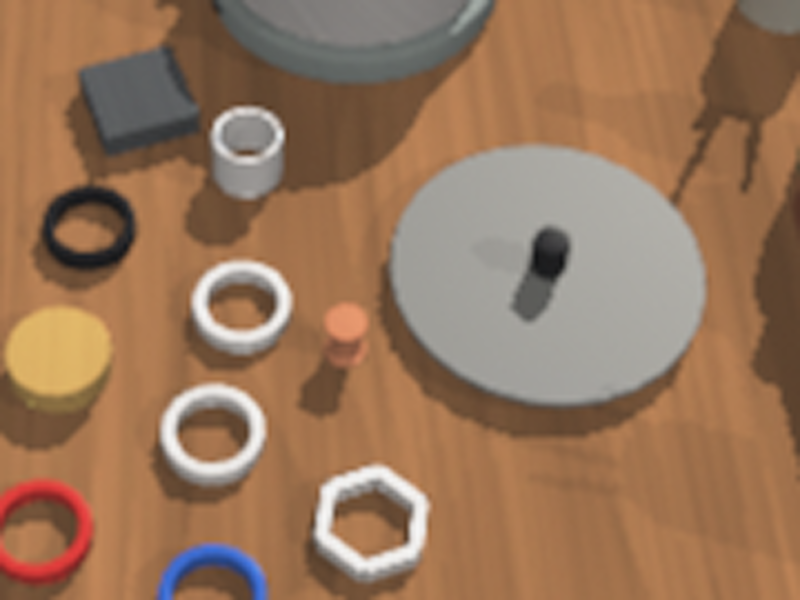

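The crops give bowl rim centre t1 (257,159) / s1 (322,293), grip (93,45) / (437,94) and button (40,129) / (353,128). Knob top is t1 (524,68) / s2 (551,238) and napkin top (438,243) / (248,131). The bangles are (545,250) / (242,303) and (632,267) / (213,430), and the hex is (686,182) / (373,515).

Run:
```python
from h import *
T,S=camera_model("top"),camera_model("side")
t=lambda x,y:((x+.5)/2.5-.5+105,(y+.5)/2.5-.5+125)
s1=lambda x,y:((x+.5)/4-.5+220,(y+.5)/4-.5+100)
s2=lambda x,y:((x+.5)/4.4444-.5+220,(y+.5)/4.4444-.5+200)
for n,a,b in [("rim",t(257.5,159),s1(322,293)),("grip",t(93,45),s1(437,94)),("button",t(40,129),s1(353,128)),("knobtop",t(524,68),s2(551,238)),
 ("napkin",t(438,243),s2(248,131)),("bA",t(545.5,250),s2(242,303)),("bB",t(632,267),s2(213,430)),("hex",t(686,182),s2(373,515)),("spool",t(572,186),s2(347,318))]:
    print(n,*tri((T,a),(S,b)))
f=grab_frame("top");g=f.astype(int)
m=((g.max(2)-g.min(2)<30)&(g.min(2)>170)).astype(np.uint8)
m=m[175:235,360:400]
for c in cv2.findContours(m,cv2.RETR_EXTERNAL,cv2.CHAIN_APPROX_NONE)[0]:
    if len(c)>20:
        P=np.array([plane(T,p[0]+[360,175],14)[:2] for p in c]);
        ctr=(P.max(0)+P.min(0))/2
        A=np.arange(0,60,2);
        print(ctr,[(a,round(max(np.ptp(P@[np.cos(np.radians(a+k)),np.sin(np.radians(a+k))]) for k in(0,60,120)),1)) for a in A])
```

```text
rim [522.  121.2  96.6] 2.8
grip [625.9 273.1 174.6] 3.1
button [569.  362.8  71.6] 2.7
knobtop [ 627.7 -165.6   47.4] 2.8
napkin [435.5 -64.9  43.9] 2.7
bA [ 428.1 -182.9   12.4] 1.7
bB [ 406.8 -276.3   12.6] 2.0
hex [ 499.9 -340.8   16.7] 2.8
spool [ 494.  -213.    35.8] 1.5
[ 415.15 -296.2 ] [(np.int64(0), np.float64(36.5)), (np.int64(2), np.float64(37.2)), (np.int64(4), np.float64(37.8)), (np.int64(6), np.float64(38.3)), (np.int64(8), np.float64(38.9)), (np.int64(10), np.float64(39.3)), (np.int64(12), np.float64(39.8)), (np.int64(14), np.float64(40.1)), (np.int64(16), np.float64(40.5)), (np.int64(18), np.float64(40.7)), (np.int64(20), np.float64(41.0)), (np.int64(22), np.float64(41.1)), (np.int64(24), np.float64(41.3)), (np.int64(26), np.float64(41.4)), (np.int64(28), np.float64(41.4)), (np.int64(30), np.float64(41.4)), (np.int64(32), np.float64(41.3)), (np.int64(34), np.float64(41.2)), (np.int64(36), np.float64(41.0)), (np.int64(38), np.float64(40.8)), (np.int64(40), np.float64(40.5)), (np.int64(42), np.float64(40.2)), (np.int64(44), np.float64(39.9)), (np.int64(46), np.float64(
[... 545 characters left out ...]
, np.float64(69.1)), (np.int64(20), np.float64(69.1)), (np.int64(22), np.float64(69.0)), (np.int64(24), np.float64(68.8)), (np.int64(26), np.float64(68.6)), (np.int64(28), np.float64(68.3)), (np.int64(30), np.float64(67.9)), (np.int64(32), np.float64(67.6)), (np.int64(34), np.float64(67.2)), (np.int64(36), np.float64(66.8)), (np.int64(38), np.float64(66.2)), (np.int64(40), np.float64(65.9)), (np.int64(42), np.float64(65.6)), (np.int64(44), np.float64(65.2)), (np.int64(46), np.float64(65.3)), (np.int64(48), np.float64(65.4)), (np.int64(50), np.float64(65.3)), (np.int64(52), np.float64(65.3)), (np.int64(54), np.float64(65.9)), (np.int64(56), np.float64(66.5)), (np.int64(58), np.float64(67.0))]
```

Heights agree with the given sizes, and the button, grip and bowl all fit a machine yaw of about -11°. Brake first: I'll raise, turn and close the fingers, then check.

```bash
python3 -m crank '[{"z":-0.03,"yaw":-0.12,"grip":0.0},{"z":-0.06,"yaw":-0.24,"grip":0.0},{"z":-0.09,"yaw":-0.36,"grip":0.0},{"z":-0.12,"yaw":-0.48,"grip":0.0},{"z":-0.12,"yaw":-0.6,"grip":0.0}]' 20
python3 -m crank '[{"yaw":-0.12,"grip":0.0,"x":0,"y":0,"z":0},{"yaw":-0.24,"grip":0.0},{"yaw":-0.36,"grip":0.0},{"yaw":-0.41,"grip":0.0},{"yaw":-0.41,"grip":0.0}]' 20
python3 - <<'E'
from h import *
T,S=camera_model("top"),camera_model("side")
k=lambda x,y:((x+.5)*.7-.5,(y+.5)*.7-.5)
print(tri((T,k(175,97)),(S,k(550,157))), tri((T,k(214,125)),(S,k(535,195))))
print(delta([687,262,300],79))
E
```

```text
(array([823.9, 326.4, 184.5]), np.float64(1.3)) (array([794.9, 274.7, 116.5]), np.float64(4.5))
(array([ 0.7353, -0.5724, -0.1041, -1.011 ]), array([ 206.7, -536.5,  195.9]), np.float64(21.1), 0.35)validation failed for argument at $[0]...
validation failed for argument at $[1]...
```

Every row needs all five keys.

```bash
python3 -m crank '[{"grip":0,"x":0,"y":0,"z":-0.03,"yaw":-0.12},{"grip":0,"x":0,"y":0,"z":-0.06,"yaw":-0.24},{"grip":0,"x":0,"y":0,"z":-0.09,"yaw":-0.36},{"grip":0,"x":0,"y":0,"z":-0.11,"yaw":-0.48},{"grip":0,"x":0,"y":0,"z":-0.11,"yaw":-0.6}]' 20
python3 -m crank '[{"grip":0,"x":0,"y":0,"z":0,"yaw":-0.12},{"grip":0,"x":0,"y":0,"z":0,"yaw":-0.24},{"grip":0,"x":0,"y":0,"z":0,"yaw":-0.36},{"grip":0,"x":0,"y":0,"z":0,"yaw":-0.41},{"grip":0,"x":0,"y":0,"z":0,"yaw":-0.41}]' 20
python3 - <<'E'
from h import *
print(delta([687,262,300],79))
E
```

```text
time_s: 0.77
ee_pos: [207.5, -538.5, 311.5]
ee_rot: [179.5, 0.3, 55.8]
force: [-0.5, -1.0, 0.3]
gripper_width: 60.5
gripper_force: 0.0
time_s: 1.18
ee_pos: [206.8, -536.5, 306.0]
ee_rot: [180.0, -0.0, 79.0]
force: [-0.6, -0.8, -0.2]
gripper_width: 27.4
gripper_force: 0.0
(array([ 8.755e-01,  3.188e-01,  6.000e-03, -3.000e-04]), array([ 206.8, -536.5,  306. ]), np.float64(79.0), 1.1833)
```

```bash
python3 -m crank '[{"grip":0,"x":0.035,"y":0.0128,"z":0,"yaw":0},{"grip":0,"x":0.07,"y":0.0255,"z":0,"yaw":0},{"grip":0,"x":0.105,"y":0.0383,"z":0,"yaw":0},{"grip":0,"x":0.14,"y":0.051,"z":0,"yaw":0},{"grip":0,"x":0.175,"y":0.0638,"z":0,"yaw":0}]' | sed -n 2p
python3 -m crank '[{"grip":0,"x":0.035,"y":0.0128,"z":0,"yaw":0},{"grip":0,"x":0.07,"y":0.0255,"z":0,"yaw":0},{"grip":0,"x":0.105,"y":0.0383,"z":0,"yaw":0},{"grip":0,"x":0.14,"y":0.051,"z":0,"yaw":0},{"grip":0,"x":0.175,"y":0.0638,"z":0,"yaw":0}]' | sed -n 2p
python3 -c "
from h import *
import pickle
pickle.dump((camera_model('wrist'),grab_frame('wrist')),open('w1.pkl','wb'))"
python3 -m crank '[{"grip":0,"x":0.035,"y":0.0128,"z":0,"yaw":0},{"grip":0,"x":0.07,"y":0.0255,"z":0,"yaw":0},{"grip":0,"x":0.105,"y":0.0383,"z":0,"yaw":0},{"grip":0,"x":0.14,"y":0.051,"z":0,"yaw":0},{"grip":0,"x":0.175,"y":0.0638,"z":0,"yaw":0}]' | sed -n 2p
python3 -m crank '[{"grip":0,"x":0.035,"y":0.0128,"z":0,"yaw":0},{"grip":0,"x":0.07,"y":0.0255,"z":0,"yaw":0},{"grip":0,"x":0.105,"y":0.0383,"z":0,"yaw":0},{"grip":0,"x":0.14,"y":0.051,"z":0,"yaw":0},{"grip":0,"x":0.175,"y":0.0638,"z":0,"yaw":0}]' | sed -n 2p
python3 -c "
from h import *
import pickle
pickle.dump((camera_model('wrist'),grab_frame('wrist')),open('w2.pkl','wb'))"
python3 -m crank '[{"grip":0,"x":0.035,"y":0.0128,"z":0,"yaw":0},{"grip":0,"x":0.07,"y":0.0255,"z":0,"yaw":0},{"grip":0,"x":0.105,"y":0.0383,"z":0,"yaw":0},{"grip":0,"x":0.14,"y":0.051,"z":0,"yaw":0},{"grip":0,"x":0.175,"y":0.0638,"z":0,"yaw":0}]'
python3 - <<'E'
from h import *
import pickle
print(delta([687,262,180],79))
a=pickle.load(open('w1.pkl','rb'))[1];b=pickle.load(open('w2.pkl','rb'))[1]
cv2.imwrite("pics/w12.png",cv2.resize(np.hstack([a,b])[:,:,::-1],(800,300)))
cv2.imwrite("pics/w2.png",cv2.resize(b[:,:,::-1],(800,600)))
cv2.imwrite("pics/w1.png",cv2.resize(a[:,:,::-1],(800,600)))
E
```

```text
ee_pos: [303.4, -375.5, 306.1]
ee_pos: [399.6, -215.8, 306.3]
ee_pos: [495.8, -56.5, 306.2]
ee_pos: [592.1, 103.0, 306.0]
time_s: 3.37
ee_pos: [688.3, 262.0, 306.0]
ee_rot: [180.0, 0.0, 78.9]
force: [0.7, 0.7, 1.0]
gripper_width: 0.6
gripper_force: 0.0
(array([-0.0003, -0.0013,  0.126 , -0.0025]), array([688.3, 262. , 306. ]), np.float64(78.9), 3.3667)
```

View pics/w12.png

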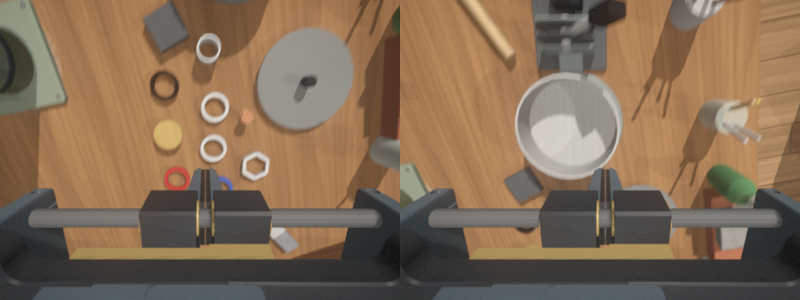

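Wrist frame 1 shows all four silver pieces, the lid and the look-alikes; frame 2 shows the bowl empty with the lever beyond it. Now down behind the grip and pull.

```bash
python3 -m crank '[{"grip":0,"x":0,"y":0,"z":0.03,"yaw":0},{"grip":0,"x":0,"y":0,"z":0.06,"yaw":0},{"grip":0,"x":0,"y":0,"z":0.09,"yaw":0},{"grip":0,"x":0,"y":0,"z":0.12,"yaw":0},{"grip":0,"x":0,"y":0,"z":0.126,"yaw":0}]' | sed -n '2p;4p'
python3 -m crank '[{"grip":0,"x":0,"y":-0.02,"z":0,"yaw":0},{"grip":0,"x":0,"y":-0.04,"z":0,"yaw":0},{"grip":0,"x":0,"y":-0.06,"z":0,"yaw":0},{"grip":0,"x":0,"y":-0.08,"z":0,"yaw":0},{"grip":0,"x":0,"y":-0.1,"z":0,"yaw":0}]' | sed -n '2p;4p'
python3 -m crank '[{"grip":0,"x":0,"y":-0.015,"z":0,"yaw":0},{"grip":0,"x":0,"y":-0.03,"z":0,"yaw":0},{"grip":0,"x":0,"y":-0.045,"z":0,"yaw":0},{"grip":0,"x":0,"y":-0.06,"z":0,"yaw":0},{"grip":0,"x":0,"y":-0.06,"z":0,"yaw":0}]'
python3 - <<'E'
from h import *
s=state();d=s["ee_pos"][:2]-[554.4,288];print(d@[.982,-.191],d@[.191,.982])
f=grab_frame("side");crop("side","s3",270,90,120,90,f)
E
```

```text
ee_pos: [684.8, 259.5, 173.4]
force: [-0.2, -0.4, -1.2]
ee_pos: [608.9, 276.7, 199.2]
force: [21.0, -19.7, 63.4]
time_s: 4.62
ee_pos: [541.6, 290.5, 207.2]
ee_rot: [177.6, -1.0, 78.9]
force: [-8.4, -20.7, 86.3]
gripper_width: 0.3
gripper_force: 43.8
-13.079517899363672 0.0034835589815444506
crop s3 origin 270 90 scale 6.666666666666667
```

View pics/s3.png

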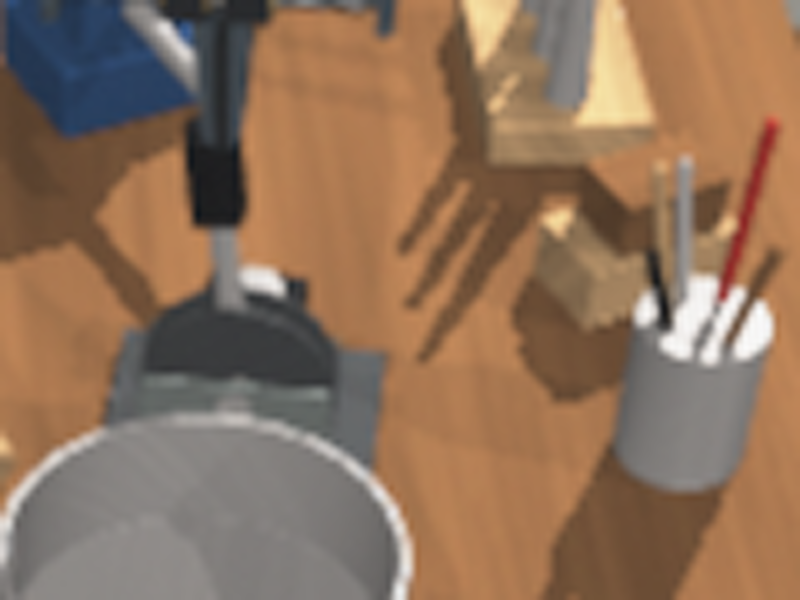

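The fingertip shows a large upward force, and in the crop the grip at (215,175) is near upright with the finger ending at (220,140). I'll compare with the expected lever projections before going on.

Run:
```python
from h import *
S=camera_model("side");T=camera_model("top")
H=np.array([554.4,288,68]);mx=np.array([.982,-.191,0])
q=lambda p:((p-[270,90])*6.667).round()
for th in(0,.36,.6,.74,.9,1.11,1.22):
    a=.6-th;g=lambda r:H+r*np.sin(a)*mx+[0,0,r*np.cos(a)]
    print(th,q(proj(S,g(102))),q(proj(S,g(158))))
e=state()["ee_pos"];print("tip",q(proj(S,e-[0,0,14])),"tcp",q(proj(S,e)),e,state()["force"])
f=grab_frame("top");crop("top","t2",100,110,140,105,f)
```

```text
0 [353. 256.] [424. 186.]
0.36 [288. 225.] [322. 137.]
0.6 [241. 216.] [246. 122.]
0.74 [212. 215.] [201. 121.]
0.9 [181. 218.] [150. 126.]
1.11 [142. 228.] [ 89. 143.]
1.22 [123. 236.] [ 59. 156.]
tip [217. 176.] tcp [218. 152.] [542.03121393 290.39449295 207.24577   ] [ -8.93346248 -21.11411958  88.46379135]
crop t2 origin 100 110 scale 5.714285714285714
```

View pics/t2.png

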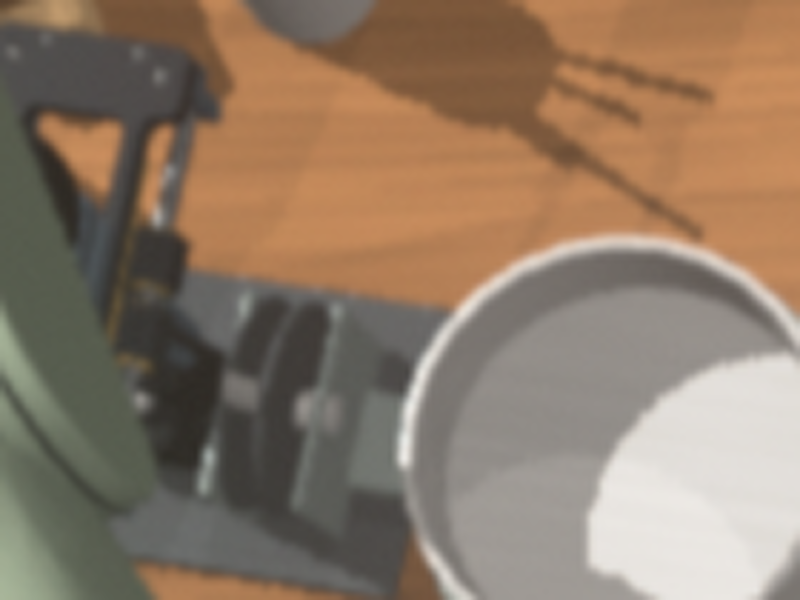

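Run:
```python
from h import *
c=camera_model("wrist");f=grab_frame("wrist")
e=state()["ee_pos"];print("cam at",(-np.array(c["R"]).T@c["t"]).round(),"tip px",proj(c,e-[0,0,14])*1.4286,"tcp",proj(c,e)*1.4286)
cv2.imwrite("pics/w3.png",cv2.resize(f[:,:,::-1],(800,600)))
```

```text
cam at [550. 370. 397.] tip px [408.20950727 344.06055825] tcp [409.281888   354.49038826]
```

View pics/w3.png

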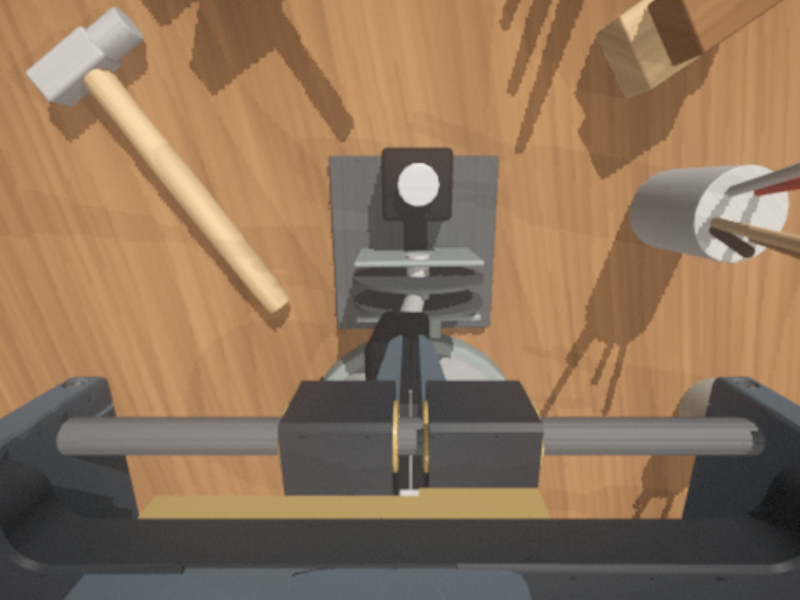

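Run:
```python
from h import *
c=camera_model("wrist")
H=np.array([554.4,288,68]);mx=np.array([.982,-.191,0]);my=np.array([.191,.982,0])
k=lambda X:(proj(c,X)*1.4286).round()
print("hinge",k(H),"button",k(H+80*my),"bowlrim",k(H-170*my+[0,0,34]))
for th in(.6,.7,.8):
  a=.6-th;u=np.sin(a)*mx+[0,0,np.cos(a)];n=np.cos(a)*mx-[0,0,np.sin(a)]
  for r in(102,158):
    print(th,r,[list(k(H+r*u+sx*14*n+sy*12*my)) for sy in(-1,1) for sx in(-1,1)])
e=state()["ee_pos"];print("finger tip corners",[list(k(e-[0,0,14]+sx*13.5*mx+sy*16*my)) for sy in(-1,1) for sx in(-1,1)])
f=grab_frame("wrist");crop("wrist","w4",240,205,96,72,f)
```

```text
hinge [417. 287.] button [418. 184.] bowlrim [419. 493.]
0.6 102 [[np.float64(404.0), np.float64(349.0)], [np.float64(451.0), np.float64(348.0)], [np.float64(403.0), np.float64(309.0)], [np.float64(453.0), np.float64(309.0)]]
0.6 158 [[np.float64(407.0), np.float64(395.0)], [np.float64(468.0), np.float64(394.0)], [np.float64(407.0), np.float64(346.0)], [np.float64(470.0), np.float64(345.0)]]
0.7 102 [[np.float64(386.0), np.float64(348.0)], [np.float64(434.0), np.float64(349.0)], [np.float64(385.0), np.float64(309.0)], [np.float64(435.0), np.float64(309.0)]]
0.7 158 [[np.float64(372.0), np.float64(394.0)], [np.float64(434.0), np.float64(395.0)], [np.float64(371.0), np.float64(344.0)], [np.float64(434.0), np.float64(346.0)]]
0.8 102 [[np.float64(369.0), np.float64(346.0)], [np.float64(416.0), np.float64(349.0)], [np.float64(368.0), np.float64(307.0)], [np.float64(416.0), np.float64(309.0)]]
0.8 158 [[np.float64(339.0), np.float64(390.0)], [np.float64(399.0), np.float64(395.0)], [np.float64(337.0), np.float64(342.0)], [np.float64(398.0), np.float64(346.0)]]
finger tip corners [[np.float64(383.0), np.float64(373.0)], [np.float64(433.0), np.float64(372.0)], [np.float64(381.0), np.float64(315.0)], [np.float64(434.0), np.float64(314.0)]]
crop w4 origin 240 205 scale 8.333333333333334
```

View pics/w4.png

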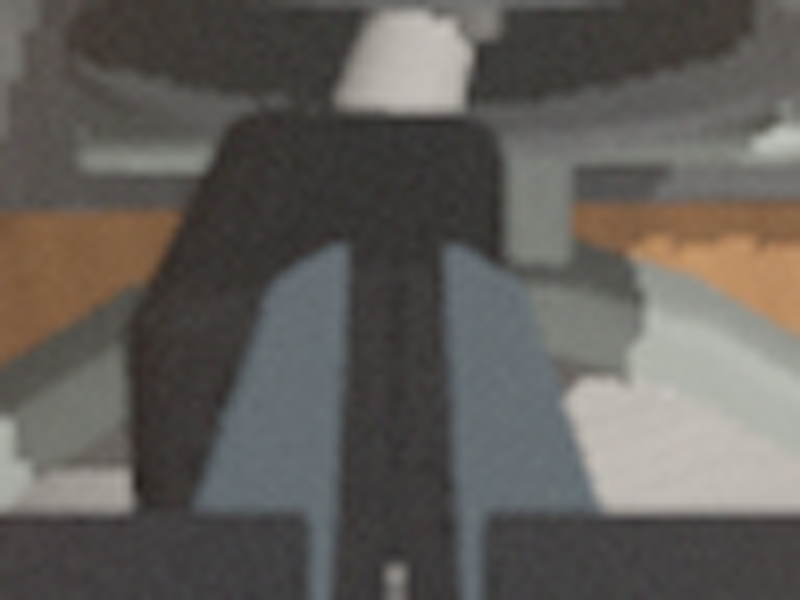

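The finger is bearing on top of the grip, so I'll lift off. Instead I'll straddle the grip and hold it across its 24 mm width.

```bash
python3 -m crank '[{"grip":0,"x":0,"y":0,"z":-0.03,"yaw":0},{"grip":0,"x":0,"y":0,"z":-0.06,"yaw":0},{"grip":0,"x":0,"y":0,"z":-0.09,"yaw":0},{"grip":0,"x":0,"y":0,"z":-0.12,"yaw":0},{"grip":0,"x":0,"y":0,"z":-0.15,"yaw":0}]' | sed -n '2,4p'
python3 -m crank '[{"grip":0.07,"x":0,"y":0,"z":0,"yaw":-0.12},{"grip":0.07,"x":0,"y":0,"z":0,"yaw":-0.24},{"grip":0.07,"x":0,"y":0,"z":0,"yaw":-0.36},{"grip":0.07,"x":0,"y":0,"z":0,"yaw":-0.48},{"grip":0.07,"x":0,"y":0,"z":0,"yaw":-0.6}]' | sed -n '2,4p'
python3 -m crank '[{"grip":0.07,"x":0,"y":0,"z":0,"yaw":-0.12},{"grip":0.07,"x":0,"y":0,"z":0,"yaw":-0.24},{"grip":0.07,"x":0,"y":0,"z":0,"yaw":-0.36},{"grip":0.07,"x":0,"y":0,"z":0,"yaw":-0.48},{"grip":0.07,"x":0,"y":0,"z":0,"yaw":-0.6}]' | sed -n '2,4p'
python3 -m crank '[{"grip":0.07,"x":0,"y":0,"z":0,"yaw":-0.12},{"grip":0.07,"x":0,"y":0,"z":0,"yaw":-0.24},{"grip":0.07,"x":0,"y":0,"z":0,"yaw":-0.36},{"grip":0.07,"x":0,"y":0,"z":0,"yaw":-0.37},{"grip":0.07,"x":0,"y":0,"z":0,"yaw":-0.37}]'
python3 - <<'E'
from h import *
print(delta([554.4,288,330],169), state()["qpos"].round())
f=grab_frame("side");crop("side","s4",270,90,120,90,f)
E
```

```text
ee_pos: [530.7, 291.2, 333.5]
ee_rot: [179.9, -0.1, 78.9]
force: [-0.6, 0.9, 0.1]
ee_pos: [531.0, 291.4, 331.8]
ee_rot: [179.9, -0.0, 113.6]
force: [0.4, 0.3, 0.8]
ee_pos: [531.0, 291.4, 331.7]
ee_rot: [179.9, 0.1, 148.0]
force: [0.8, -0.6, -1.2]
time_s: 6.48
ee_pos: [530.9, 291.5, 331.2]
ee_rot: [179.9, 0.1, 168.7]
force: [-0.4, -0.2, -0.1]
gripper_width: 69.9
gripper_force: 0.0
(array([-0.0237,  0.0011,  0.0012, -0.0051]), array([530.9, 291.5, 331.2]), np.float64(168.7), 6.4833) [ 28.  18.  70.  -0.  91. -51.]
crop s4 origin 270 90 scale 6.666666666666667
```

View pics/s4.png

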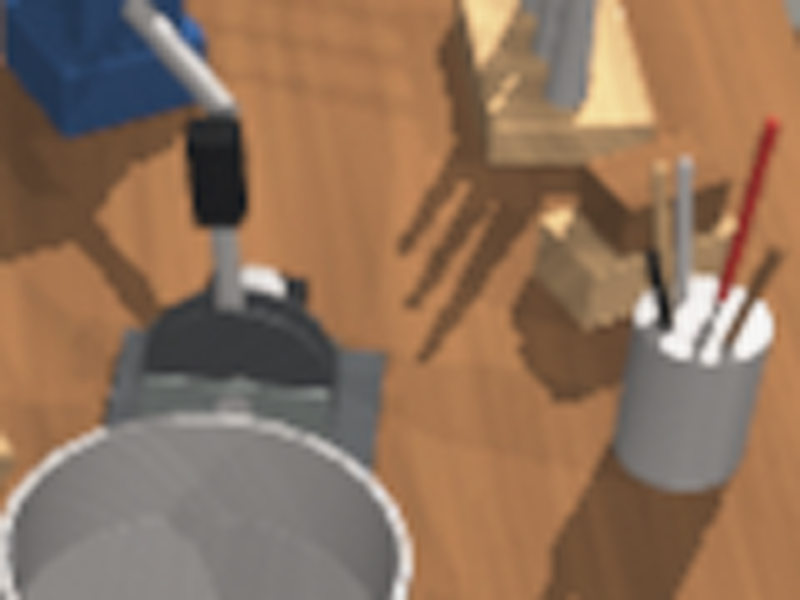

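Lever sits in the 0.74 notch (grip at (217,165)), upright as predicted. Now grasp and pull along the arc.

```bash
python3 -m crank '[{"grip":0.07,"x":-0.006,"y":0,"z":0.03,"yaw":0},{"grip":0.07,"x":-0.006,"y":0,"z":0.06,"yaw":0},{"grip":0.07,"x":-0.006,"y":0,"z":0.09,"yaw":0},{"grip":0.07,"x":-0.006,"y":0,"z":0.12,"yaw":0},{"grip":0.07,"x":-0.006,"y":0,"z":0.133,"yaw":0}]' | sed -n '2,4p'
python3 -m crank '[{"grip":0.05,"x":0,"y":0,"z":0,"yaw":0},{"grip":0.01,"x":0,"y":0,"z":0,"yaw":0},{"grip":0.01,"x":0,"y":0,"z":0,"yaw":0},{"grip":0.01,"x":0,"y":0,"z":0,"yaw":0},{"grip":0.01,"x":0,"y":0,"z":0,"yaw":0}]' 20
python3 -m crank '[{"grip":0.01,"x":0,"y":0,"z":0,"yaw":0},{"grip":0.01,"x":0,"y":0,"z":0,"yaw":0},{"grip":0.01,"x":0,"y":0,"z":0,"yaw":0},{"grip":0.01,"x":0,"y":0,"z":0,"yaw":0},{"grip":0.01,"x":0,"y":0,"z":0,"yaw":0}]' 20
```

```text
ee_pos: [534.7, 289.5, 193.1]
ee_rot: [-179.8, -0.3, 168.7]
force: [-0.2, 0.1, 0.6]
time_s: 7.37
ee_pos: [537.3, 290.9, 198.7]
ee_rot: [179.9, 0.1, 168.9]
force: [-1.0, -0.8, -0.5]
gripper_width: 39.4
gripper_force: 0.0
time_s: 7.78
ee_pos: [537.1, 292.1, 197.8]
ee_rot: [179.8, 0.1, 168.9]
force: [1.4, 5.0, 1.7]
gripper_width: 23.9
gripper_force: 20.0
```

Gripped at 23.9 mm, as expected. Pull.

```bash
python3 -m crank '[{"grip":0.01,"x":0.012,"y":0,"z":0.002,"yaw":0},{"grip":0.01,"x":0.024,"y":0,"z":0.006,"yaw":0},{"grip":0.01,"x":0.036,"y":0,"z":0.011,"yaw":0},{"grip":0.01,"x":0.045,"y":0,"z":0.015,"yaw":0},{"grip":0.01,"x":0.052,"y":0,"z":0.019,"yaw":0}]' 20
python3 -m crank '[{"grip":0.01,"x":0.006,"y":0,"z":0.004,"yaw":0},{"grip":0.01,"x":0.007,"y":0,"z":0.005,"yaw":0},{"grip":0.01,"x":0.007,"y":0,"z":0.005,"yaw":0},{"grip":0.01,"x":0.007,"y":0,"z":0.005,"yaw":0},{"grip":0.01,"x":0.007,"y":0,"z":0.005,"yaw":0}]' 20
python3 - <<'E'
from h import *
d=state()["ee_pos"][:2]-[554.4,288];print(d@[.982,-.191],d@[.191,.982])
E
```

```text
time_s: 8.2
ee_pos: [486.7, 302.1, 181.1]
ee_rot: [179.7, 0.3, 168.9]
force: [-1.1, 3.3, 12.1]
gripper_width: 24.1
gripper_force: 20.0
time_s: 8.62
ee_pos: [478.7, 303.6, 176.1]
ee_rot: [179.7, 0.1, 168.9]
force: [-4.0, 4.5, 12.4]
gripper_width: 23.9
gripper_force: 20.0
-77.35154047082735 0.8904178986197863
```

```bash
python3 -m crank '[{"grip":0.06,"x":0,"y":0,"z":0,"yaw":0},{"grip":0.06,"x":0,"y":0,"z":0,"yaw":0},{"grip":0.06,"x":0,"y":0,"z":0,"yaw":0},{"grip":0.06,"x":0,"y":0,"z":0,"yaw":0},{"grip":0.06,"x":0,"y":0,"z":0,"yaw":0}]' 20 | sed -n '4,5p'
python3 -m crank '[{"grip":0.06,"x":0,"y":0,"z":-0.03,"yaw":0},{"grip":0.06,"x":0,"y":0,"z":-0.06,"yaw":0},{"grip":0.06,"x":0,"y":0,"z":-0.09,"yaw":0},{"grip":0.06,"x":0,"y":0,"z":-0.12,"yaw":0},{"grip":0.06,"x":0,"y":0,"z":-0.14,"yaw":0}]' | sed -n '2,4p'
python3 -m crank '[{"grip":0.06,"x":0,"y":0.03,"z":0,"yaw":0.12},{"grip":0.06,"x":0,"y":0.06,"z":0,"yaw":0.24},{"grip":0.06,"x":0,"y":0.09,"z":0,"yaw":0.36},{"grip":0.06,"x":0,"y":0.12,"z":0,"yaw":0.48},{"grip":0.06,"x":0,"y":0.15,"z":0,"yaw":0.6}]' | sed -n '2,4p'
python3 -m crank '[{"grip":0.06,"x":0,"y":0,"z":0,"yaw":0.12},{"grip":0.06,"x":0,"y":0,"z":0,"yaw":0.24},{"grip":0.06,"x":0,"y":0,"z":0,"yaw":0.36},{"grip":0.06,"x":0,"y":0,"z":0,"yaw":0.48},{"grip":0.06,"x":0,"y":0,"z":0,"yaw":0.6}]' | sed -n '2,4p'
python3 -m crank '[{"grip":0.06,"x":0,"y":0,"z":0,"yaw":0.12},{"grip":0.06,"x":0,"y":0,"z":0,"yaw":0.18},{"grip":0.06,"x":0,"y":0,"z":0,"yaw":0.18},{"grip":0.06,"x":0,"y":0,"z":0,"yaw":0.18},{"grip":0.06,"x":0,"y":0,"z":0,"yaw":0.18}]' | sed -n '2,4p'
python3 - <<'E'
from h import *
f=grab_frame("side")
np.save("sidenow.npy",f)
# dark grip blob in lever region
m=(f[90:135,272:345].max(2)<60).astype(np.uint8)
n,l,st,ce=cv2.connectedComponentsWithStats(m)
for i in range(1,n):
    if st[i,4]>25: print(st[i],(ce[i]*6.667+[13,0]).round())
t=grab_frame("top");np.save("topnow.npy",t);print(delta([435,-65,300],90))
E
```

```text
force: [0.2, -0.6, 0.2]
gripper_width: 54.2
ee_pos: [479.2, 302.0, 315.9]
ee_rot: [179.9, 0.1, 168.9]
force: [-0.4, -0.7, -0.2]
ee_pos: [507.7, 450.1, 312.6]
ee_rot: [-179.9, 0.0, 134.2]
force: [0.3, 0.1, 0.8]
ee_pos: [507.6, 449.0, 312.2]
ee_rot: [-179.9, 0.1, 99.8]
force: [0.4, 0.3, -0.5]
ee_pos: [507.5, 449.0, 312.7]
ee_rot: [-180.0, 0.0, 89.9]
force: [-0.8, -0.2, -0.1]
[ 10  20  13  16 125] [118. 185.]
(array([-0.5142, -0.0714,  0.0129, -0.0022]), array([507.5, 449. , 312.9]), np.float64(89.9), 10.8)
```

Grip blob at (118,185) matches the 1.11 rad prediction (115,185): the brake is fully on. Now find where the silver pieces are.

```bash
cat >> h.py <<'E'
EXP={"napkin":(435.5,-64.9,40),"bA":(428,-183,14),"bB":(407,-276,14),"hex":(499,-341,14)}
def silver(f=None):
    T=camera_model("top"); f=grab_frame("top") if f is None else f
    g=f.astype(int); m=((g.max(2)-g.min(2)<45)&(g.min(2)>140)).astype(np.uint8)
    out=[]
    for c in cv2.findContours(m,cv2.RETR_EXTERNAL,cv2.CHAIN_APPROX_NONE)[0]:
        if 12<cv2.boundingRect(c)[2]<40 and 12<cv2.boundingRect(c)[3]<40:
            for z in(14,40):
                P=np.array([plane(T,p[0],z)[:2] for p in c],np.float32); (x,y),r=cv2.minEnclosingCircle(P)
                if 300<x<720 and -450<y<150 and ((z==14 and r>29) or (z==40 and r<29)): out.append((round(x,1),round(y,1),z,round(r,1)))
    return out
E
python3 - <<'E'
from h import *
print(silver(np.load("topnow.npy")))
E
python3 -m crank '[{"grip":0.062,"x":-0.035,"y":-0.005,"z":0,"yaw":0},{"grip":0.062,"x":-0.07,"y":-0.01,"z":0,"yaw":0},{"grip":0.062,"x":-0.105,"y":-0.015,"z":0,"yaw":0},{"grip":0.062,"x":-0.14,"y":-0.02,"z":0,"yaw":0},{"grip":0.062,"x":-0.175,"y":-0.024,"z":0,"yaw":0}]' | sed -n 2p
python3 -m crank '[{"grip":0.062,"x":-0.035,"y":-0.005,"z":0,"yaw":0},{"grip":0.062,"x":-0.07,"y":-0.01,"z":0,"yaw":0},{"grip":0.062,"x":-0.105,"y":-0.015,"z":0,"yaw":0},{"grip":0.062,"x":-0.14,"y":-0.02,"z":0,"yaw":0},{"grip":0.062,"x":-0.175,"y":-0.024,"z":0,"yaw":0}]' | sed -n 2p
python3 -c "
from h import *
import pickle
pickle.dump((camera_model('wrist'),grab_frame('wrist')),open('w5.pkl','wb'))"
python3 -m crank '[{"grip":0.062,"x":-0.035,"y":-0.005,"z":0,"yaw":0},{"grip":0.062,"x":-0.07,"y":-0.01,"z":0,"yaw":0},{"grip":0.062,"x":-0.105,"y":-0.015,"z":0,"yaw":0},{"grip":0.062,"x":-0.14,"y":-0.02,"z":0,"yaw":0},{"grip":0.062,"x":-0.164,"y":-0.024,"z":0,"yaw":0}]' | sed -n 2p
python3 - <<'E'
from h import *
import pickle
print(silver(), delta([435,-65,25],90))
# bowl rim from wrist frame w2: bright rim ring fit
c,f=pickle.load(open('w2.pkl','rb'))
g=cv2.cvtColor(f,cv2.COLOR_RGB2GRAY)
def score(x,y,z=102,r=97.5):
    a=np.linspace(0,2*np.pi,120); pts=np.array([proj(c,[x+r*np.cos(t),y+r*np.sin(t),z]) for t in a]).round().astype(int)
    ok=(pts[:,0]>=0)&(pts[:,0]<560)&(pts[:,1]>=0)&(pts[:,1]<225); p=pts[ok]
    return g[p[:,1],p[:,0]].mean()-0
b=max((score(x,y),x,y) for x in range(510,536) for y in range(108,134));print("rim wrist",b)
E
```

```text
[(404.6, -276.5, 14, 33.0), (425.5, -182.7, 14, 32.8), (433.7, -65.0, 40, 25.2), (498.6, -341.0, 14, 35.7)]
ee_pos: [482.3, 272.6, 313.1]
ee_pos: [457.7, 97.7, 313.3]
ee_pos: [433.3, -67.0, 313.3]
[(405.2, -276.1, 14, 32.8), (426.0, -182.5, 14, 32.9), (498.4, -340.5, 14, 35.7)] (array([ 0.005 ,  0.0021,  0.2883, -0.0062]), array([432.8, -70. , 313.3]), np.float64(89.6), 12.15)
rim wrist (np.float64(187.56976744186048), 524, 125)
```

```bash
python3 -m crank '[{"grip":0.064,"x":0,"y":0,"z":0.04,"yaw":0},{"grip":0.064,"x":0,"y":0,"z":0.08,"yaw":0},{"grip":0.064,"x":0,"y":0,"z":0.12,"yaw":0},{"grip":0.064,"x":0,"y":0,"z":0.16,"yaw":0},{"grip":0.064,"x":0,"y":0,"z":0.2,"yaw":0}]' | sed -n 2p
python3 -m crank '[{"grip":0.064,"x":0,"y":0,"z":0.025,"yaw":0},{"grip":0.064,"x":0,"y":0,"z":0.05,"yaw":0},{"grip":0.064,"x":0,"y":0,"z":0.07,"yaw":0},{"grip":0.064,"x":0,"y":0,"z":0.08,"yaw":0},{"grip":0.064,"x":0,"y":0,"z":0.088,"yaw":0}]' | sed -n '2p;4p'
python3 -m crank '[{"grip":0.064,"x":0,"y":0,"z":0,"yaw":0},{"grip":0.03,"x":0,"y":0,"z":0,"yaw":0},{"grip":0.03,"x":0,"y":0,"z":0,"yaw":0},{"grip":0.03,"x":0,"y":0,"z":0,"yaw":0},{"grip":0.03,"x":0,"y":0,"z":0,"yaw":0}]' 25
python3 -m crank '[{"grip":0.03,"x":0,"y":0,"z":-0.01,"yaw":0},{"grip":0.03,"x":0,"y":0,"z":-0.04,"yaw":0},{"grip":0.03,"x":0,"y":0,"z":-0.08,"yaw":0},{"grip":0.03,"x":0,"y":0,"z":-0.12,"yaw":0},{"grip":0.03,"x":0,"y":0,"z":-0.155,"yaw":0}]' 25
python3 -c "
from h import *
print(delta([524,69,180],90))"
```

```text
ee_pos: [434.1, -64.4, 111.8]
ee_pos: [433.5, -64.3, 23.8]
force: [0.9, 1.1, 1.0]
time_s: 13.4
ee_pos: [434.6, -64.8, 25.8]
ee_rot: [179.9, 0.0, 89.8]
force: [1.1, -0.5, 0.5]
gripper_width: 40.3
gripper_force: 0.0
time_s: 13.82
ee_pos: [434.1, -64.7, 183.0]
ee_rot: [179.9, 0.0, 89.8]
force: [0.5, -0.2, 0.2]
gripper_width: 29.9
gripper_force: 0.0
(array([ 0.134 ,  0.0895,  0.003 , -0.0031]), array([434.1, -64.7, 183. ]), np.float64(89.8), 13.8167)
```

The napkin ring was not there: it may have been knocked aside. Look again.

```bash
python3 -m crank '[{"grip":0.064,"x":-0.03,"y":0,"z":-0.04,"yaw":0},{"grip":0.064,"x":-0.06,"y":0,"z":-0.08,"yaw":0},{"grip":0.064,"x":-0.09,"y":0,"z":-0.12,"yaw":0},{"grip":0.064,"x":-0.12,"y":0,"z":-0.12,"yaw":0},{"grip":0.064,"x":-0.12,"y":0,"z":-0.12,"yaw":0}]' | sed -n 2p
python3 - <<'E'
from h import *
print(silver())
w=cv2.resize(grab_frame("wrist")[:230],(400,164)); s=cv2.resize(grab_frame("side")[170:350,200:400],(400,360))
a=np.zeros((524,800,3),np.uint8);a[:164,:400]=w;a[164:,:400]=s
t=cv2.resize(grab_frame("top")[150:300,200:360],(400,375));a[:375,400:]=t
cv2.imwrite("pics/n1.png",a[:,:,::-1])
E
```

```text
ee_pos: [435.1, -189.6, 304.6]
[]
```

View pics/n1.png

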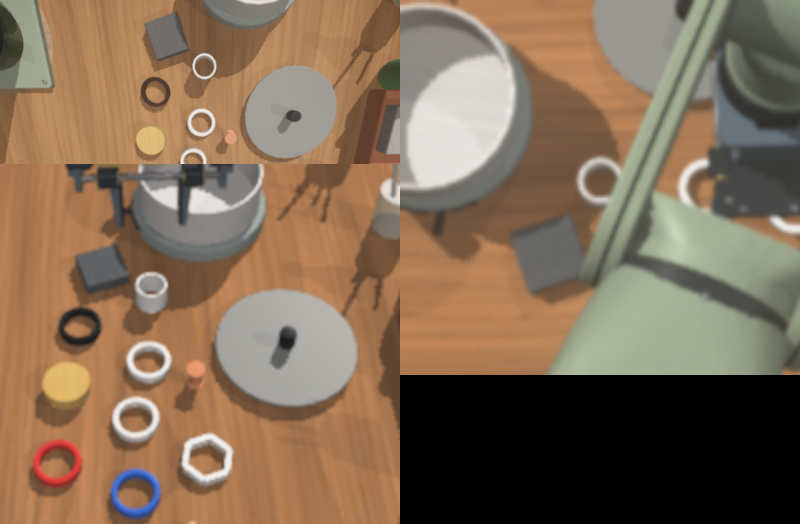

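The napkin ring is still in place: side inset (151,282), top inset (600,180), the same as before. So the fingers must actually be elsewhere than I believe. I'll check the fingertips seen in the side inset at (120,225) and (185,222) against the TCP reading.

Run:
```python
from h import *
S=camera_model("side");T=camera_model("top");s=state();e=s["ee_pos"];print(e,s["gripper_width"])
w=s["gripper_width"]/2
q=lambda X:((proj(S,X)-[200,170])*2+[0,164]).round()
for dz in(-14,0,16,30): print(dz,q(e+[-w-5,0,dz]),q(e+[w+5,0,dz]))
f=grab_frame("side");cv2.imwrite("pics/g1.png",cv2.resize(f[140:240,220:340][:,:,::-1],(720,600),interpolation=cv2.INTER_CUBIC))
c=camera_model("wrist");print("wrist tip",proj(c,e-[0,0,14]),"cam pos",(-np.array(c["R"]).T@c["t"]).round(1))
# napkin & bangle from the wrist now vs expected positions
for n,X in EXP.items(): print(n,proj(c,X).round())
```

```text
[ 432.89148418 -183.79173873  299.16681401] 64.11900497880065
-14 [117. 234.] [179. 232.]
0 [117. 226.] [179. 224.]
16 [116. 217.] [179. 215.]
30 [116. 208.] [179. 206.]
wrist tip [286.55935861 241.07406425] cam pos [ 433.8 -101.2  487.6]
napkin [289.  98.]
bA [284. 177.]
bB [272. 231.]
hex [324. 265.]
```

View pics/g1.png

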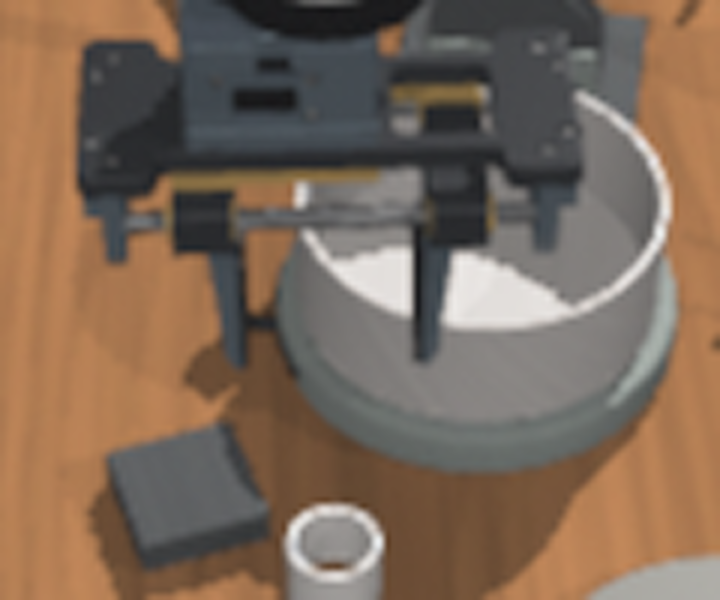

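The side crop shows the tips at (236,365) and (425,360), well above where the TCP reading puts them. That also explains the lever ride-over. I'll probe the free bench gently to calibrate the fingertip height.

```bash
python3 -m crank '[{"grip":0,"x":0.02,"y":0,"z":0.03,"yaw":0},{"grip":0,"x":0.04,"y":0,"z":0.06,"yaw":0},{"grip":0,"x":0.06,"y":0,"z":0.09,"yaw":0},{"grip":0,"x":0.06,"y":0,"z":0.12,"yaw":0},{"grip":0,"x":0.06,"y":0,"z":0.15,"yaw":0}]' 20 | sed -n 2p
python3 -m crank '[{"grip":0,"x":0,"y":0,"z":0.04,"yaw":0},{"grip":0,"x":0,"y":0,"z":0.07,"yaw":0},{"grip":0,"x":0,"y":0,"z":0.1,"yaw":0},{"grip":0,"x":0,"y":0,"z":0.12,"yaw":0},{"grip":0,"x":0,"y":0,"z":0.128,"yaw":0}]' | sed -n '2p;4p'
for i in 1 2; do python3 -m crank '[{"grip":0,"x":0,"y":0,"z":0.001,"yaw":0},{"grip":0,"x":0,"y":0,"z":0.002,"yaw":0},{"grip":0,"x":0,"y":0,"z":0.003,"yaw":0},{"grip":0,"x":0,"y":0,"z":0.004,"yaw":0},{"grip":0,"x":0,"y":0,"z":0.005,"yaw":0}]' | sed -n '2p;4p'; done
```

```text
ee_pos: [432.6, -122.0, 148.1]
ee_pos: [430.5, -122.4, 18.8]
force: [-0.1, 0.2, -0.3]
ee_pos: [434.7, -124.9, 18.0]
force: [0.7, -0.2, 0.2]
ee_pos: [433.8, -124.7, 12.0]
force: [-0.1, -0.6, 0.1]
```

```bash
for i in 1 2 3 4; do python3 -m crank '[{"grip":0,"x":0,"y":0,"z":0.001,"yaw":0},{"grip":0,"x":0,"y":0,"z":0.002,"yaw":0},{"grip":0,"x":0,"y":0,"z":0.003,"yaw":0},{"grip":0,"x":0,"y":0,"z":0.004,"yaw":0},{"grip":0,"x":0,"y":0,"z":0.005,"yaw":0}]' | sed -n '2p;4p'; done
```

```text
ee_pos: [433.8, -124.7, 6.9]
force: [0.4, -0.1, 0.4]
ee_pos: [433.8, -124.7, 1.9]
force: [-1.0, -0.3, 0.3]
ee_pos: [433.8, -124.7, -3.0]
force: [1.0, 0.4, 0.2]
ee_pos: [433.8, -124.7, -8.0]
force: [-0.1, -0.5, -0.4]
```

```bash
for i in 1 2 3; do python3 -m crank '[{"grip":0,"x":0,"y":0,"z":0.001,"yaw":0},{"grip":0,"x":0,"y":0,"z":0.002,"yaw":0},{"grip":0,"x":0,"y":0,"z":0.003,"yaw":0},{"grip":0,"x":0,"y":0,"z":0.003,"yaw":0},{"grip":0,"x":0,"y":0,"z":0.003,"yaw":0}]' | sed -n '2p;4p'; done
```

```text
ee_pos: [433.7, -124.7, -11.0]
force: [-0.7, -0.3, -0.1]
ee_pos: [433.7, -124.7, -14.0]
force: [-0.1, -0.7, -0.4]
ee_pos: [433.7, -124.7, -17.0]
force: [-0.6, 0.2, -0.1]
```

```bash
for i in 1 2 3; do python3 -m crank '[{"grip":0,"x":0,"y":0,"z":0.001,"yaw":0},{"grip":0,"x":0,"y":0,"z":0.002,"yaw":0},{"grip":0,"x":0,"y":0,"z":0.003,"yaw":0},{"grip":0,"x":0,"y":0,"z":0.003,"yaw":0},{"grip":0,"x":0,"y":0,"z":0.003,"yaw":0}]' | sed -n '2p;4p'; done
```

```text
ee_pos: [433.9, -124.8, -17.7]
force: [-5.2, 0.6, 25.7]
ee_pos: [434.0, -124.8, -17.8]
force: [-12.2, 3.1, 56.3]
ee_pos: [434.0, -124.8, -17.9]
force: [-19.7, 5.6, 88.5]
```

Bench contact is at ee z = -17.6, so the tips stand 17.6 above the reading; I'll use that from now on. Back off and take the napkin ring.

```bash
python3 -m crank '[{"grip":0,"x":0,"y":0,"z":-0.03,"yaw":0},{"grip":0,"x":0,"y":0,"z":-0.06,"yaw":0},{"grip":0.064,"x":0.01,"y":0,"z":-0.09,"yaw":0},{"grip":0.064,"x":0.03,"y":0,"z":-0.115,"yaw":0},{"grip":0.064,"x":0.06,"y":0,"z":-0.126,"yaw":0}]' | sed -n '2p;4p'
python3 -m crank '[{"grip":0.064,"x":0,"y":0,"z":0,"yaw":0},{"grip":0.064,"x":0,"y":0,"z":0,"yaw":0},{"grip":0.064,"x":0,"y":0,"z":0.03,"yaw":0},{"grip":0.064,"x":0,"y":0,"z":0.06,"yaw":0},{"grip":0.064,"x":0,"y":0,"z":0.08,"yaw":0}]' | sed -n '2p;4,5p'
python3 -m crank '[{"grip":0.064,"x":0,"y":0,"z":0.015,"yaw":0},{"grip":0.064,"x":0,"y":0,"z":0.025,"yaw":0},{"grip":0.064,"x":0,"y":0,"z":0.032,"yaw":0},{"grip":0.064,"x":0,"y":0,"z":0.032,"yaw":0},{"grip":0.03,"x":0,"y":0,"z":0.032,"yaw":0}]' 25| sed -n '2p;4,5p'
python3 -m crank '[{"grip":0.03,"x":0,"y":0,"z":0,"yaw":0},{"grip":0.03,"x":0,"y":0,"z":0,"yaw":0},{"grip":0.03,"x":0,"y":0,"z":0,"yaw":0},{"grip":0.03,"x":0,"y":0,"z":0,"yaw":0},{"grip":0.03,"x":0,"y":0,"z":0,"yaw":0}]' 25
python3 -c "
from h import *
print(delta([524,69,160],90))"
```

```text
ee_pos: [436.3, -65.6, 103.6]
force: [0.9, 0.1, 0.1]
ee_pos: [435.0, -65.5, 19.1]
force: [3.2, 5.3, 118.6]
gripper_width: 50.9
ee_pos: [432.4, -64.9, -13.1]
force: [0.9, 0.0, 0.4]
gripper_width: 60.1
time_s: 21.98
ee_pos: [433.9, -64.7, -11.8]
ee_rot: [180.0, 0.0, 89.8]
force: [-0.8, 0.9, 0.1]
gripper_width: 48.1
gripper_force: 25.0
(array([ 0.1339,  0.0898, -0.1718, -0.0029]), array([433.9, -64.7, -11.8]), np.float64(89.8), 21.9833)
```

```bash
python3 -m crank '[{"grip":0.03,"x":0,"y":0,"z":-0.02,"yaw":0},{"grip":0.03,"x":0,"y":0,"z":-0.06,"yaw":0},{"grip":0.03,"x":0,"y":0,"z":-0.1,"yaw":0},{"grip":0.03,"x":0,"y":0,"z":-0.14,"yaw":0},{"grip":0.03,"x":0,"y":0,"z":-0.165,"yaw":0}]' 25 | sed -n '2p;4,6p'
python3 -m crank '[{"grip":0.03,"x":0.03,"y":0.02,"z":0,"yaw":0},{"grip":0.03,"x":0.06,"y":0.04,"z":0,"yaw":0},{"grip":0.03,"x":0.09,"y":0.06,"z":0,"yaw":0},{"grip":0.03,"x":0.12,"y":0.08,"z":0,"yaw":0},{"grip":0.03,"x":0.133,"y":0.089,"z":0,"yaw":0}]' 25 | sed -n '2p;4,6p'
```

```text
ee_pos: [435.2, -64.8, 157.0]
force: [0.5, -0.4, -1.1]
gripper_width: 48.3
gripper_force: 25.0
ee_pos: [525.4, 71.3, 153.1]
force: [0.7, -0.1, -0.8]
gripper_width: 48.2
gripper_force: 25.0
```

```bash
python3 -m crank '[{"grip":0.03,"x":0,"y":0,"z":0,"yaw":0},{"grip":0.03,"x":0,"y":0,"z":0.035,"yaw":0},{"grip":0.03,"x":0,"y":0,"z":0.07,"yaw":0},{"grip":0.03,"x":0,"y":0,"z":0.1,"yaw":0},{"grip":0.03,"x":0,"y":0,"z":0.121,"yaw":0}]' 25 | sed -n '2p;4,6p'
python3 -m crank '[{"grip":0.03,"x":0,"y":0,"z":0,"yaw":0},{"grip":0.058,"x":0,"y":0,"z":0,"yaw":0},{"grip":0.058,"x":0,"y":0,"z":0,"yaw":0},{"grip":0.058,"x":0,"y":0,"z":0,"yaw":0},{"grip":0.058,"x":0,"y":0,"z":0,"yaw":0}]' 25 | sed -n '2p;4,6p'
python3 -m crank '[{"grip":0.058,"x":0,"y":0,"z":-0.03,"yaw":0},{"grip":0.058,"x":0,"y":0,"z":-0.06,"yaw":0},{"grip":0.058,"x":0,"y":0,"z":-0.09,"yaw":0},{"grip":0.08,"x":0,"y":0,"z":-0.12,"yaw":0},{"grip":0.08,"x":0,"y":0,"z":-0.12,"yaw":0}]' 25 | sed -n '2p;4,6p'
python3 - <<'E'
from h import *
print(silver(),delta([427.5,-182.6,150],90))
E
```

```text
ee_pos: [520.4, 66.6, 29.5]
force: [-1.2, -0.8, -0.6]
gripper_width: 48.4
gripper_force: 25.0
ee_pos: [524.6, 67.9, 33.8]
force: [0.2, -0.3, 0.0]
gripper_width: 57.9
gripper_force: 0.0
ee_pos: [527.6, 68.5, 159.4]
force: [0.1, -0.0, 0.2]
gripper_width: 68.6
gripper_force: 0.0
[(405.0, -277.4, 14, 32.1), (425.2, -181.5, 14, 31.7), (498.3, -340.9, 14, 35.5)] (array([-0.2512, -0.0978,  0.0066, -0.0029]), array([526.1,  68.3, 156.6]), np.float64(89.8), 24.1167)
```

```bash
python3 -m crank '[{"grip":0.075,"x":-0.036,"y":-0.014,"z":0,"yaw":0},{"grip":0.075,"x":-0.072,"y":-0.028,"z":0,"yaw":0},{"grip":0.075,"x":-0.108,"y":-0.042,"z":0,"yaw":0},{"grip":0.075,"x":-0.144,"y":-0.056,"z":0,"yaw":0},{"grip":0.075,"x":-0.18,"y":-0.07,"z":0,"yaw":0}]' 25 | sed -n '2p'
python3 -m crank '[{"grip":0.075,"x":-0.035,"y":-0.013,"z":0,"yaw":0},{"grip":0.075,"x":-0.07,"y":-0.026,"z":0,"yaw":0},{"grip":0.075,"x":-0.07,"y":-0.026,"z":0,"yaw":0},{"grip":0.075,"x":-0.07,"y":-0.026,"z":0,"yaw":0},{"grip":0.075,"x":-0.07,"y":-0.026,"z":0.02,"yaw":0}]' 25 | sed -n '2p;4,5p'
python3 -m crank '[{"grip":0.075,"x":0,"y":0,"z":0.035,"yaw":0},{"grip":0.075,"x":0,"y":0,"z":0.07,"yaw":0},{"grip":0.075,"x":0,"y":0,"z":0.1,"yaw":0},{"grip":0.075,"x":0,"y":0,"z":0.12,"yaw":0},{"grip":0.075,"x":0,"y":0,"z":0.127,"yaw":0}]' 25 | sed -n '2p;4,5p'
python3 -c "
from h import *
print(delta([427,-182.6,-14.5],90))"
```

```text
ee_pos: [451.4, -112.9, 151.7]
ee_pos: [429.0, -182.5, 134.5]
force: [0.8, 0.9, 0.3]
gripper_width: 74.9
ee_pos: [424.7, -179.1, 2.1]
force: [-0.3, -0.2, 1.2]
gripper_width: 75.1
(array([-0.0035,  0.0024,  0.0166, -0.0011]), array([ 424.7, -179.1,    2.1]), np.float64(89.9), 25.3667)
```

```bash
python3 -m crank '[{"grip":0.075,"x":0,"y":0,"z":0,"yaw":0},{"grip":0.075,"x":0,"y":0,"z":0.008,"yaw":0},{"grip":0.075,"x":0,"y":0,"z":0.015,"yaw":0},{"grip":0.075,"x":0,"y":0,"z":0.018,"yaw":0},{"grip":0.045,"x":0,"y":0,"z":0.018,"yaw":0}]' 25 | sed -n '2p;4,5p'
python3 -m crank '[{"grip":0.045,"x":0,"y":0,"z":0,"yaw":0},{"grip":0.045,"x":0,"y":0,"z":0,"yaw":0},{"grip":0.045,"x":0,"y":0,"z":0,"yaw":0},{"grip":0.045,"x":0,"y":0,"z":0,"yaw":0},{"grip":0.045,"x":0,"y":0,"z":0,"yaw":0}]' 25
python3 -m crank '[{"grip":0.045,"x":0,"y":0,"z":-0.02,"yaw":0},{"grip":0.045,"x":0,"y":0,"z":-0.06,"yaw":0},{"grip":0.045,"x":0,"y":0,"z":-0.1,"yaw":0},{"grip":0.045,"x":0,"y":0,"z":-0.14,"yaw":0},{"grip":0.045,"x":0,"y":0,"z":-0.165,"yaw":0}]' 25 | sed -n '2p;4,6p'
python3 -c "
from h import *
print(delta([523,158,150],90))"
```

```text
ee_pos: [426.6, -181.6, -13.0]
force: [-0.6, 0.1, -0.6]
gripper_width: 71.1
time_s: 26.2
ee_pos: [426.8, -181.8, -12.7]
ee_rot: [180.0, 0.0, 89.8]
force: [-0.2, -0.1, 1.2]
gripper_width: 63.6
gripper_force: 25.0
ee_pos: [427.9, -182.3, 156.1]
force: [1.6, -1.4, -1.3]
gripper_width: 63.4
gripper_force: 25.0
(array([ 0.3405,  0.0941,  0.0061, -0.0031]), array([ 427.9, -182.3,  156.1]), np.float64(89.8), 26.6167)
```

```bash
python3 -m crank '[{"grip":0.045,"x":0.034,"y":0.01,"z":0,"yaw":0},{"grip":0.045,"x":0.068,"y":0.02,"z":0,"yaw":0},{"grip":0.045,"x":0.102,"y":0.03,"z":0,"yaw":0},{"grip":0.045,"x":0.136,"y":0.04,"z":0,"yaw":0},{"grip":0.045,"x":0.17,"y":0.05,"z":0,"yaw":0}]' 25 | sed -n '2p;4,6p'
python3 -m crank '[{"grip":0.045,"x":0.034,"y":0.01,"z":0,"yaw":0},{"grip":0.045,"x":0.068,"y":0.02,"z":0,"yaw":0},{"grip":0.045,"x":0.102,"y":0.03,"z":0,"yaw":0},{"grip":0.045,"x":0.136,"y":0.04,"z":0,"yaw":0},{"grip":0.045,"x":0.17,"y":0.046,"z":0,"yaw":0}]' 25 | sed -n '2p;4,6p'
python3 -m crank '[{"grip":0.045,"x":0,"y":0,"z":0,"yaw":0},{"grip":0.045,"x":0,"y":0,"z":0.035,"yaw":0},{"grip":0.045,"x":0,"y":0,"z":0.07,"yaw":0},{"grip":0.045,"x":0,"y":0,"z":0.1,"yaw":0},{"grip":0.045,"x":0,"y":0,"z":0.12,"yaw":0}]' 25 | sed -n '2p;4,6p'
python3 -m crank '[{"grip":0.045,"x":0,"y":0,"z":0,"yaw":0},{"grip":0.074,"x":0,"y":0,"z":0,"yaw":0},{"grip":0.074,"x":0,"y":0,"z":0,"yaw":0},{"grip":0.074,"x":0,"y":0,"z":0,"yaw":0},{"grip":0.074,"x":0,"y":0,"z":0,"yaw":0}]' 25 | sed -n '2p;4,6p'
python3 -m crank '[{"grip":0.074,"x":0,"y":0,"z":-0.03,"yaw":0},{"grip":0.074,"x":0,"y":0,"z":-0.06,"yaw":0},{"grip":0.074,"x":0,"y":0,"z":-0.09,"yaw":0},{"grip":0.074,"x":0,"y":0,"z":-0.12,"yaw":0},{"grip":0.074,"x":0,"y":0,"z":-0.12,"yaw":0}]' 25 | sed -n '2p;4,6p'
python3 - <<'E'
from h import *
print(silver(),delta([406,-276.6,150],90))
E
```

```text
ee_pos: [477.1, -10.3, 152.2]
force: [0.6, -0.7, -1.0]
gripper_width: 63.8
gripper_force: 25.0
ee_pos: [524.2, 159.8, 151.9]
force: [1.4, 0.4, -0.5]
gripper_width: 63.4
gripper_force: 25.0
ee_pos: [521.5, 157.2, 29.1]
force: [-0.8, 0.3, -1.2]
gripper_width: 63.6
gripper_force: 25.0
ee_pos: [525.0, 158.3, 33.8]
force: [0.5, 0.2, 1.0]
gripper_width: 73.9
gripper_force: 0.0
ee_pos: [527.8, 159.2, 159.7]
force: [0.3, 0.3, 1.2]
gripper_width: 74.0
gripper_force: 0.0
[(405.2, -276.1, 14, 32.8), (498.4, -340.5, 14, 35.7)] (array([-0.4357, -0.119 ,  0.0068, -0.003 ]), array([526.3, 158.8, 156.8]), np.float64(89.8), 28.75)
```

```bash
for i in 1 2; do python3 -m crank '[{"grip":0.075,"x":-0.036,"y":-0.01,"z":0,"yaw":0},{"grip":0.075,"x":-0.072,"y":-0.02,"z":0,"yaw":0},{"grip":0.075,"x":-0.108,"y":-0.03,"z":0,"yaw":0},{"grip":0.075,"x":-0.144,"y":-0.04,"z":0,"yaw":0},{"grip":0.075,"x":-0.18,"y":-0.05,"z":0,"yaw":0}]' 25 | sed -n '2p'; done
python3 -m crank '[{"grip":0.075,"x":-0.035,"y":-0.01,"z":0,"yaw":0},{"grip":0.075,"x":-0.06,"y":-0.014,"z":0,"yaw":0},{"grip":0.075,"x":-0.0735,"y":-0.017,"z":0,"yaw":0},{"grip":0.075,"x":-0.0735,"y":-0.017,"z":0,"yaw":0},{"grip":0.075,"x":-0.0735,"y":-0.017,"z":0.02,"yaw":0}]' 25 | sed -n '2p;4,5p'
python3 -c "
from h import *
print(silver())"
python3 -m crank '[{"grip":0.075,"x":0,"y":0,"z":0.035,"yaw":0},{"grip":0.075,"x":0,"y":0,"z":0.07,"yaw":0},{"grip":0.075,"x":0,"y":0,"z":0.1,"yaw":0},{"grip":0.075,"x":0,"y":0,"z":0.12,"yaw":0},{"grip":0.075,"x":0,"y":0,"z":0.127,"yaw":0}]' 25 | sed -n '2p;4,5p'
python3 -m crank '[{"grip":0.075,"x":0,"y":0,"z":0,"yaw":0},{"grip":0.075,"x":0,"y":0,"z":0.008,"yaw":0},{"grip":0.075,"x":0,"y":0,"z":0.015,"yaw":0},{"grip":0.075,"x":0,"y":0,"z":0.018,"yaw":0},{"grip":0.045,"x":0,"y":0,"z":0.018,"yaw":0}]' 25 | sed -n '2p;4,5p'
python3 -m crank '[{"grip":0.045,"x":0,"y":0,"z":0,"yaw":0},{"grip":0.045,"x":0,"y":0,"z":0,"yaw":0},{"grip":0.045,"x":0,"y":0,"z":0,"yaw":0},{"grip":0.045,"x":0,"y":0,"z":0,"yaw":0},{"grip":0.045,"x":0,"y":0,"z":0,"yaw":0}]' 25
```

```text
ee_pos: [471.8, -23.2, 151.7]
ee_pos: [421.3, -203.1, 151.8]
ee_pos: [407.1, -276.9, 134.5]
force: [0.2, -0.5, 0.3]
gripper_width: 74.8
[(329.0, -418.0, 14, 57.6), (392.3, -315.5, 14, 39.2)]
ee_pos: [403.2, -272.4, 2.2]
force: [-0.4, 0.3, -0.0]
gripper_width: 75.2
ee_pos: [405.3, -275.0, -13.0]
force: [0.0, -0.5, 0.3]
gripper_width: 70.7
time_s: 31.3
ee_pos: [405.5, -275.3, -12.6]
ee_rot: [180.0, 0.0, 89.8]
force: [-0.2, 0.2, 0.5]
gripper_width: 63.0
gripper_force: 25.0
```

```bash
python3 -m crank '[{"grip":0.045,"x":0,"y":0,"z":-0.02,"yaw":0},{"grip":0.045,"x":0,"y":0,"z":-0.06,"yaw":0},{"grip":0.045,"x":0,"y":0,"z":-0.1,"yaw":0},{"grip":0.045,"x":0,"y":0,"z":-0.14,"yaw":0},{"grip":0.045,"x":0,"y":0,"z":-0.165,"yaw":0}]' 25 | sed -n '2p;4,6p'
for i in 1 2; do python3 -m crank '[{"grip":0.045,"x":0.036,"y":0.01,"z":0,"yaw":0},{"grip":0.045,"x":0.072,"y":0.02,"z":0,"yaw":0},{"grip":0.045,"x":0.108,"y":0.03,"z":0,"yaw":0},{"grip":0.045,"x":0.144,"y":0.04,"z":0,"yaw":0},{"grip":0.045,"x":0.18,"y":0.05,"z":0,"yaw":0}]' 25 | sed -n '2p;5,6p';done
python3 -m crank '[{"grip":0.045,"x":0.03,"y":0.01,"z":0,"yaw":0},{"grip":0.045,"x":0.06,"y":0.017,"z":0,"yaw":0},{"grip":0.045,"x":0.0735,"y":0.017,"z":0,"yaw":0},{"grip":0.045,"x":0.0735,"y":0.017,"z":0.02,"yaw":0},{"grip":0.045,"x":0.0735,"y":0.017,"z":0.05,"yaw":0}]' 25 | sed -n '2p;4,6p'
python3 -m crank '[{"grip":0.045,"x":0,"y":0,"z":0.02,"yaw":0},{"grip":0.045,"x":0,"y":0,"z":0.04,"yaw":0},{"grip":0.045,"x":0,"y":0,"z":0.055,"yaw":0},{"grip":0.045,"x":0,"y":0,"z":0.055,"yaw":0},{"grip":0.074,"x":0,"y":0,"z":0.055,"yaw":0}]' 25 | sed -n '2p;4,6p'
python3 -m crank '[{"grip":0.074,"x":0,"y":0,"z":0,"yaw":0},{"grip":0.074,"x":0,"y":0,"z":0,"yaw":0},{"grip":0.074,"x":0,"y":0,"z":0,"yaw":0},{"grip":0.074,"x":0,"y":0,"z":-0.03,"yaw":0},{"grip":0.074,"x":0,"y":0,"z":-0.06,"yaw":0}]' 25 | sed -n '2p;4,6p'
python3 -m crank '[{"grip":0.076,"x":0,"y":0,"z":-0.03,"yaw":0},{"grip":0.076,"x":0,"y":0,"z":-0.045,"yaw":0},{"grip":0.076,"x":0,"y":0,"z":-0.045,"yaw":0},{"grip":0.076,"x":0,"y":0,"z":-0.045,"yaw":0},{"grip":0.076,"x":0,"y":0,"z":-0.045,"yaw":0}]' 25 | sed -n '2p;4,6p'
python3 - <<'E'
from h import *
print(silver(),delta([499.3,-340.8,150],78))
E
```

```text
ee_pos: [406.4, -275.9, 156.1]
force: [1.0, -1.1, -1.0]
gripper_width: 63.0
gripper_force: 25.0
ee_pos: [455.7, -93.6, 152.2]
gripper_width: 62.6
gripper_force: 25.0
ee_pos: [506.3, 86.4, 152.0]
gripper_width: 63.2
gripper_force: 25.0
ee_pos: [525.7, 159.5, 103.9]
force: [1.3, -0.1, -0.7]
gripper_width: 62.9
gripper_force: 25.0
ee_pos: [522.9, 157.5, 46.6]
force: [0.2, 0.4, 0.6]
gripper_width: 67.1
gripper_force: 0.0
ee_pos: [522.5, 157.7, 107.1]
force: [1.0, 1.1, -0.2]
gripper_width: 74.0
gripper_force: 0.0
ee_pos: [522.8, 157.8, 151.2]
force: [0.4, -0.4, 0.0]
gripper_width: 75.9
gripper_force: 0.0
[(498.4, -340.5, 14, 35.7)] (array([-0.4986, -0.0219,  0.0007,  0.2065]), array([522.6, 157.8, 150.7]), np.float64(89.8), 34.2667)
```

```bash
for i in 1 2; do python3 -m crank '[{"grip":0.078,"x":-0.036,"y":-0.0016,"z":0,"yaw":0},{"grip":0.078,"x":-0.072,"y":-0.0032,"z":0,"yaw":0},{"grip":0.078,"x":-0.108,"y":-0.0048,"z":0,"yaw":0},{"grip":0.078,"x":-0.144,"y":-0.0064,"z":0,"yaw":0},{"grip":0.078,"x":-0.18,"y":-0.008,"z":0,"yaw":0}]' 25 | sed -n '2p'; done
python3 -m crank '[{"grip":0.078,"x":-0.036,"y":-0.0016,"z":0,"yaw":0.1},{"grip":0.078,"x":-0.072,"y":-0.003,"z":0,"yaw":0.2},{"grip":0.078,"x":-0.108,"y":-0.005,"z":0,"yaw":0.2065},{"grip":0.078,"x":-0.1386,"y":-0.006,"z":0,"yaw":0.2065},{"grip":0.078,"x":-0.1386,"y":-0.006,"z":0,"yaw":0.2065}]' 25 | sed -n '2,3p;5p'
python3 -m crank '[{"grip":0.078,"x":0,"y":0,"z":0.035,"yaw":0},{"grip":0.078,"x":0,"y":0,"z":0.07,"yaw":0},{"grip":0.078,"x":0,"y":0,"z":0.105,"yaw":0},{"grip":0.078,"x":0,"y":0,"z":0.13,"yaw":0},{"grip":0.078,"x":0,"y":0,"z":0.145,"yaw":0}]' 25 | sed -n '2p;4,5p'
python3 -c "
from h import *
print(delta([499.3,-340.8,-13],78))"
```

```text
ee_pos: [513.8, -23.3, 150.5]
ee_pos: [505.3, -203.3, 150.5]
ee_pos: [499.1, -345.7, 149.9]
ee_rot: [-179.9, 0.1, 77.7]
gripper_width: 78.3
ee_pos: [497.3, -337.9, 2.2]
force: [-0.8, -0.1, 0.9]
gripper_width: 77.8
(array([-0.0024,  0.0026,  0.0152,  0.0001]), array([ 497.3, -337.9,    2.2]), np.float64(78.0), 35.9333)
```

```bash
python3 -m crank '[{"grip":0.078,"x":0,"y":0,"z":0,"yaw":0},{"grip":0.078,"x":0,"y":0,"z":0.008,"yaw":0},{"grip":0.078,"x":0,"y":0,"z":0.015,"yaw":0},{"grip":0.078,"x":0,"y":0,"z":0.018,"yaw":0},{"grip":0.045,"x":0,"y":0,"z":0.018,"yaw":0}]' 25 | sed -n '2p;4,5p'
python3 -m crank '[{"grip":0.045,"x":0,"y":0,"z":0,"yaw":0},{"grip":0.045,"x":0,"y":0,"z":0,"yaw":0},{"grip":0.045,"x":0,"y":0,"z":0,"yaw":0},{"grip":0.045,"x":0,"y":0,"z":0,"yaw":0},{"grip":0.045,"x":0,"y":0,"z":0,"yaw":0}]' 25
python3 -m crank '[{"grip":0.045,"x":0,"y":0,"z":-0.02,"yaw":0},{"grip":0.045,"x":0,"y":0,"z":-0.06,"yaw":0},{"grip":0.045,"x":0,"y":0,"z":-0.1,"yaw":0},{"grip":0.045,"x":0,"y":0,"z":-0.14,"yaw":0},{"grip":0.045,"x":0,"y":0,"z":-0.165,"yaw":0}]' 25 | sed -n '2p;4,6p'
python3 -m crank '[{"grip":0.045,"x":0,"y":0,"z":0,"yaw":-0.1},{"grip":0.045,"x":0,"y":0,"z":0,"yaw":-0.2},{"grip":0.045,"x":0,"y":0,"z":0,"yaw":-0.2},{"grip":0.045,"x":0,"y":0,"z":0,"yaw":-0.2},{"grip":0.045,"x":0,"y":0,"z":0,"yaw":-0.2}]' 25 | sed -n '2,3p;5,6p'
python3 -c "
from h import *
print(delta([523,158,150],90))"
```

```text
ee_pos: [502.9, -341.1, -4.4]
force: [-0.5, 8.3, 24.2]
gripper_width: 74.0
time_s: 36.77
ee_pos: [509.7, -344.5, -4.5]
ee_rot: [178.7, 0.4, 78.0]
force: [9.7, 1.7, 14.6]
gripper_width: 45.4
gripper_force: 7.1
ee_pos: [501.9, -341.4, 159.8]
force: [0.7, -0.9, -0.2]
gripper_width: 44.8
gripper_force: 0.0
ee_pos: [500.1, -340.3, 154.1]
ee_rot: [180.0, 0.0, 89.3]
gripper_width: 44.7
gripper_force: 0.0
(array([ 0.4986,  0.0171,  0.0041, -0.0115]), array([ 500.1, -340.3,  154.1]), np.float64(89.3), 37.6)
```

A finger landed on the hex, so it has shifted. Clear the view and re-measure.

```bash
python3 -m crank '[{"grip":0.08,"x":0.04,"y":0,"z":-0.02,"yaw":0},{"grip":0.08,"x":0.08,"y":0,"z":-0.04,"yaw":0},{"grip":0.08,"x":0.12,"y":0,"z":-0.05,"yaw":0},{"grip":0.08,"x":0.16,"y":0,"z":-0.05,"yaw":0},{"grip":0.08,"x":0.2,"y":0,"z":-0.05,"yaw":0}]' 25 | sed -n '2p'
cat >> h.py <<'E'
def hexpose():
    T=camera_model("top"); f=grab_frame("top"); g=f.astype(int)
    m=((g.max(2)-g.min(2)<45)&(g.min(2)>140)).astype(np.uint8); best=None
    for c in cv2.findContours(m,cv2.RETR_EXTERNAL,cv2.CHAIN_APPROX_NONE)[0]:
        P=np.array([plane(T,p[0],14)[:2] for p in c],np.float32); (x,y),r=cv2.minEnclosingCircle(P)
        if 29<r<42 and 380<x<680 and -450<y<-20:
            w=[(max(np.ptp(P@[np.cos(np.radians(a+k)),np.sin(np.radians(a+k))]) for k in(0,60,120)),a) for a in range(-30,30)]
            d=[(a,round(float(np.ptp(P@[np.cos(np.radians(a)),np.sin(np.radians(a))])),1)) for a in range(-90,90,10)]
            print((round(x,1),round(y,1),round(r,1)),"flats at",min(w),d,cv2.contourArea(c))
E
python3 - <<'E'
from h import *
hexpose(); print(silver()); hexpose()
S=camera_model("side");f=grab_frame("side");g=f.astype(int)
m=((g.max(2)-g.min(2)<45)&(g.min(2)>140)).astype(np.uint8)
for c in cv2.findContours(m,cv2.RETR_EXTERNAL,cv2.CHAIN_APPROX_NONE)[0]:
    b=cv2.boundingRect(c)
    if 15<b[2]<35 and 12<b[3]<35:print("side",b,plane(S,(b[0]+b[2]/2-.5,b[1]+b[3]/2-.5),10))
E
```

```text
ee_pos: [502.3, -141.1, 204.9]
(523.7, -382.1, 36.0) flats at (np.float64(67.0098692283276), -8) [(-90, 71.9), (-80, 70.9), (-70, 67.8), (-60, 68.7), (-50, 69.0), (-40, 70.9), (-30, 71.0), (-20, 69.0), (-10, 66.0), (0, 66.3), (10, 68.7), (20, 69.5), (30, 69.3), (40, 66.9), (50, 65.7), (60, 67.0), (70, 70.4), (80, 71.8)] 445.0
[(515.5, -96.8, 14, 49.5), (523.7, -382.1, 14, 36.0)]
(523.7, -382.1, 36.0) flats at (np.float64(67.0098692283276), -8) [(-90, 71.9), (-80, 70.9), (-70, 67.8), (-60, 68.7), (-50, 69.0), (-40, 70.9), (-30, 71.0), (-20, 69.0), (-10, 66.0), (0, 66.3), (10, 68.7), (20, 69.5), (30, 69.3), (40, 66.9), (50, 65.7), (60, 67.0), (70, 70.4), (80, 71.8)] 445.0
side (302, 318, 25, 27) [ 526.9 -382.    10. ]
side (140, 228, 28, 22) [ 64.7 -57.5  10. ]
side (390, 177, 20, 14) [871.1 146.4  10. ]
side (369, 124, 17, 21) [845.3 416.9  10. ]
side (233, 40, 18, 18) [ 314.9 1096.9   10. ]
```

The hex is now at (525,-382) with flats at about -8° (both views agree).

```bash
python3 -c "
from h import *
print(delta([525,-382,150],82))"
```

```text
(array([-0.24  ,  0.0248,  0.0541,  0.1316]), array([ 502.1, -141.8,  204.1]), np.float64(89.5), 38.2167)
```

```bash
python3 -m crank '[{"grip":0.08,"x":-0.036,"y":0.004,"z":0,"yaw":0},{"grip":0.08,"x":-0.072,"y":0.008,"z":0.01,"yaw":0},{"grip":0.08,"x":-0.108,"y":0.012,"z":0.02,"yaw":0},{"grip":0.08,"x":-0.144,"y":0.016,"z":0.03,"yaw":0},{"grip":0.08,"x":-0.18,"y":0.02,"z":0.04,"yaw":0}]' 25 | sed -n '2p'
python3 -m crank '[{"grip":0.08,"x":-0.03,"y":0.003,"z":0,"yaw":0.1},{"grip":0.08,"x":-0.06,"y":0.005,"z":0.014,"yaw":0.132},{"grip":0.08,"x":-0.06,"y":0.005,"z":0.014,"yaw":0.132},{"grip":0.08,"x":-0.06,"y":0.005,"z":0.014,"yaw":0.132},{"grip":0.08,"x":-0.06,"y":0.005,"z":0.014,"yaw":0.132}]' 25 | sed -n '2,3p'
python3 -c "
from h import *
hexpose();print(delta([525,-382,-13],82))"
python3 -m crank '[{"grip":0.08,"x":0,"y":0,"z":0.035,"yaw":0},{"grip":0.08,"x":0,"y":0,"z":0.07,"yaw":0},{"grip":0.08,"x":0,"y":0,"z":0.105,"yaw":0},{"grip":0.08,"x":0,"y":0,"z":0.125,"yaw":0},{"grip":0.08,"x":0,"y":0,"z":0.135,"yaw":0}]' 25 | sed -n '2p;4,5p'
python3 -c "
from h import *
S=camera_model('side');f=grab_frame('side');g=f.astype(int)
m=((g.max(2)-g.min(2)<45)&(g.min(2)>140)).astype(np.uint8)
for c in cv2.findContours(m,cv2.RETR_EXTERNAL,cv2.CHAIN_APPROX_NONE)[0]:
    b=cv2.boundingRect(c)
    if 8<b[2]<45 and 8<b[3]<45 and b[1]>240:print('side',b,plane(S,(b[0]+b[2]/2-.5,b[1]+b[3]/2-.5),10))
print(delta([525,-382,-13],82))"
```

```text
ee_pos: [519.7, -326.4, 163.1]
ee_pos: [524.0, -383.5, 149.4]
ee_rot: [-179.9, -0.0, 81.8]
(array([ 0.001 ,  0.0005,  0.163 , -0.0027]), array([ 524.4, -382.9,  150. ]), np.float64(81.8), 39.1)
ee_pos: [523.3, -380.5, 12.5]
force: [-1.2, -0.5, -0.6]
gripper_width: 80.1
side (318, 386, 32, 34) [ 555.4 -561.8   10. ]
side (302, 321, 25, 24) [ 526.5 -386.1   10. ]
(array([-0.0011,  0.0019,  0.025 , -0.0007]), array([ 523.2, -380.6,   12. ]), np.float64(82.0), 39.5667)
```

```bash
python3 -m crank '[{"grip":0.08,"x":0,"y":0,"z":0.008,"yaw":0},{"grip":0.08,"x":0,"y":0,"z":0.016,"yaw":0},{"grip":0.08,"x":0,"y":0,"z":0.024,"yaw":0},{"grip":0.08,"x":0,"y":0,"z":0.028,"yaw":0},{"grip":0.08,"x":0,"y":0,"z":0.028,"yaw":0}]' 25 | sed -n '2p;4,5p'
python3 -m crank '[{"grip":0.045,"x":0,"y":0,"z":0,"yaw":0},{"grip":0.045,"x":0,"y":0,"z":0,"yaw":0},{"grip":0.045,"x":0,"y":0,"z":0,"yaw":0},{"grip":0.045,"x":0,"y":0,"z":0,"yaw":0},{"grip":0.045,"x":0,"y":0,"z":0,"yaw":0}]' 25
```

```text
ee_pos: [524.4, -382.6, -13.4]
force: [-0.3, -0.2, -0.5]
gripper_width: 80.1
time_s: 40.4
ee_pos: [525.1, -383.1, -12.4]
ee_rot: [179.9, 0.0, 81.9]
force: [0.7, -0.5, 2.5]
gripper_width: 63.7
gripper_force: 25.0
```

```bash
python3 -m crank '[{"grip":0.045,"x":0,"y":0,"z":-0.02,"yaw":0},{"grip":0.045,"x":0,"y":0,"z":-0.06,"yaw":0},{"grip":0.045,"x":0,"y":0,"z":-0.1,"yaw":0},{"grip":0.045,"x":0,"y":0,"z":-0.14,"yaw":-0.07},{"grip":0.045,"x":0,"y":0,"z":-0.165,"yaw":-0.141}]' 25 | sed -n '2,3p;5,6p'
for i in 1 2; do python3 -m crank '[{"grip":0.045,"x":0.036,"y":0,"z":0,"yaw":0},{"grip":0.045,"x":0.072,"y":0,"z":0,"yaw":0},{"grip":0.045,"x":0.108,"y":0,"z":0,"yaw":0},{"grip":0.045,"x":0.144,"y":0,"z":0,"yaw":0},{"grip":0.045,"x":0.18,"y":0,"z":0,"yaw":0}]' 25 | sed -n '2p;5,6p';done
python3 -m crank '[{"grip":0.045,"x":0.036,"y":0,"z":0,"yaw":0},{"grip":0.045,"x":0.072,"y":0,"z":0,"yaw":0},{"grip":0.045,"x":0.108,"y":0,"z":0,"yaw":0},{"grip":0.045,"x":0.144,"y":0,"z":0,"yaw":0},{"grip":0.045,"x":0.18,"y":0,"z":0,"yaw":0}]' 25 | sed -n '2,6p'
python3 -c "
from h import *
print(delta([523,158,56],90))"
```

```text
ee_pos: [525.9, -383.6, 156.7]
ee_rot: [179.7, 0.2, 90.2]
gripper_width: 63.6
gripper_force: 25.0
ee_pos: [524.3, -201.1, 152.1]
gripper_width: 63.9
gripper_force: 25.0
ee_pos: [524.4, -21.1, 152.1]
gripper_width: 63.7
gripper_force: 25.0
ee_pos: [524.5, 159.0, 152.1]
ee_rot: [-180.0, 0.0, 90.0]
force: [0.1, -0.4, -0.8]
gripper_width: 63.7
gripper_force: 25.0
(array([-0.001 , -0.0015,  0.0961, -0.0004]), array([524.5, 159. , 152.1]), np.float64(90.0), 42.0667)
```

```bash
python3 -m crank '[{"grip":0.045,"x":0,"y":-0.001,"z":0.03,"yaw":0},{"grip":0.045,"x":0,"y":-0.001,"z":0.06,"yaw":0},{"grip":0.045,"x":0,"y":-0.001,"z":0.08,"yaw":0},{"grip":0.045,"x":0,"y":-0.001,"z":0.096,"yaw":0},{"grip":0.045,"x":0,"y":-0.001,"z":0.096,"yaw":0}]' 25 | sed -n '2p;4,6p'
python3 -m crank '[{"grip":0.074,"x":0,"y":0,"z":0,"yaw":0},{"grip":0.074,"x":0,"y":0,"z":0,"yaw":0},{"grip":0.074,"x":0,"y":0,"z":0,"yaw":0},{"grip":0.074,"x":0,"y":0,"z":-0.03,"yaw":0},{"grip":0.074,"x":0,"y":0,"z":-0.06,"yaw":0}]' 25 | sed -n '2p;4,6p'
python3 -m crank '[{"grip":0.06,"x":-0.03,"y":0,"z":-0.03,"yaw":0},{"grip":0.06,"x":-0.06,"y":0,"z":-0.06,"yaw":0},{"grip":0.06,"x":-0.09,"y":0,"z":-0.09,"yaw":0},{"grip":0.06,"x":-0.13,"y":0,"z":-0.12,"yaw":0},{"grip":0.06,"x":-0.17,"y":0,"z":-0.14,"yaw":0}]' 25 | sed -n '2p'
python3 -m crank '[{"grip":0.06,"x":-0.035,"y":0,"z":0,"yaw":0},{"grip":0.06,"x":-0.07,"y":0,"z":0,"yaw":0},{"grip":0.06,"x":-0.07,"y":0,"z":0,"yaw":0},{"grip":0.06,"x":-0.07,"y":0,"z":0,"yaw":0},{"grip":0.06,"x":-0.07,"y":0,"z":0,"yaw":0}]' 25 | sed -n '2p'
python3 - <<'E'
from h import *
import pickle
print(silver(),state()["ee_pos"])
c=camera_model("wrist");w=grab_frame("wrist");t=grab_frame("top");s=grab_frame("side")
pickle.dump((c,w,t,s),open("after.pkl","wb"))
a=np.zeros((600,800,3),np.uint8)
a[:300,:400]=cv2.resize(w[:225],(400,300)[:2] if 0 else (400,300))
b=t[140:240,160:270];a[:300,400:]=cv2.resize(b,(400,300),interpolation=cv2.INTER_CUBIC)
b=s[110:215,225:365];a[300:,:400]=cv2.resize(b,(400,300),interpolation=cv2.INTER_CUBIC)
b=t[110:210,255:375];a[300:,400:]=cv2.resize(b,(400,300),interpolation=cv2.INTER_CUBIC)
cv2.imwrite("pics/after.png",a[:,:,::-1])
E
```

```text
ee_pos: [522.1, 156.9, 53.2]
force: [0.3, -0.2, -0.6]
gripper_width: 64.0
gripper_force: 25.0
ee_pos: [523.0, 156.8, 116.4]
force: [0.5, 0.3, 0.4]
gripper_width: 74.1
gripper_force: 0.0
ee_pos: [524.4, -1.9, 253.6]
ee_pos: [523.8, -70.5, 250.2]
[] [523.81822556 -70.04428308 250.02472512]
```

View pics/after.png

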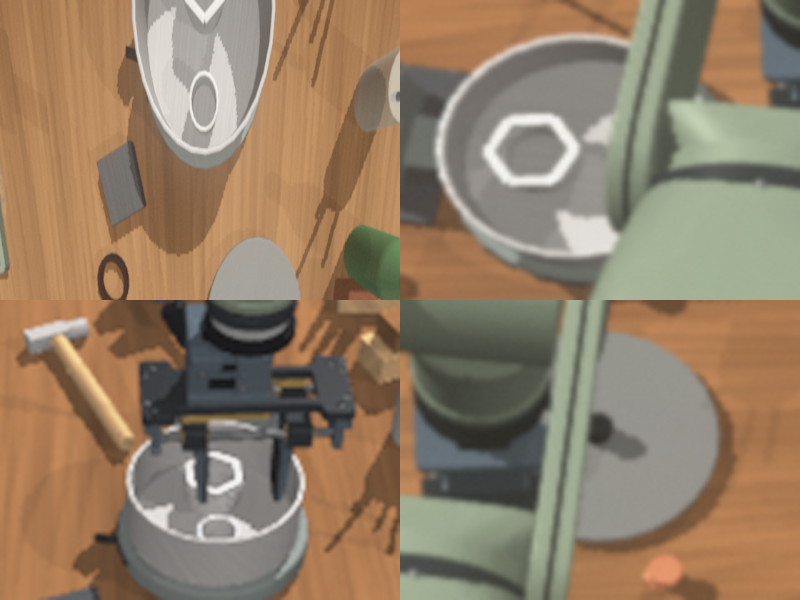

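All four pieces are in the bowl: hex on top of the bangle stack at (530,150), napkin ring standing at (203,100). The lid is untouched, with its knob at (600,428) in the inset. Now I'll refine the lid and rim centres in code with the same cameras so biases cancel.

Run:
```python
from h import *
import pickle
from scipy.optimize import minimize
T,S=camera_model("top"),camera_model("side");t=np.load("topnow.npy");s=np.load("sidenow.npy")
A=np.linspace(0,2*np.pi,180,endpoint=False)
def samp(c,img,x,y,z,r):
    P=np.array([[x+r*np.cos(a),y+r*np.sin(a),z] for a in A]);v=(np.array(c["R"])@P.T).T+c["t"];p=(np.array(c["intrinsics"])@v.T).T;p=(p[:,:2]/p[:,2:]).astype(np.float32)
    return cv2.remap(img,p[:,0].copy(),p[:,1].copy(),cv2.INTER_LINEAR).ravel()
def sat(f): g=f.astype(np.float32); return g.max(2)-g.min(2)
for n,c,f in(("top",T,t),("side",S,s)):
    sa=cv2.GaussianBlur(sat(f),(0,0),1);gr=cv2.GaussianBlur(f.mean(2).astype(np.float32),(0,0),.7)
    lid=lambda p:-np.mean(samp(c,sa,p[0],p[1],16,108)-samp(c,sa,p[0],p[1],16,100))
    rim=lambda p:-np.mean(samp(c,gr,p[0],p[1],102,97.5)-.5*samp(c,gr,p[0],p[1],102,92)-.5*samp(c,gr,p[0],p[1],102,104))
    for nm,fn,x0 in(("lid",lid,(628,-166)),("rim",rim,(523,123))):
        g=min((fn((x,y)),x,y) for x in range(x0[0]-9,x0[0]+10,1) for y in range(x0[1]-9,x0[1]+10,1)); r=minimize(fn,g[1:],method="Nelder-Mead");print(n,nm,r.x.round(1),round(r.fun,1))
for fn in("w2.pkl","w5.pkl"):
    c,f=pickle.load(open(fn,'rb'))
    gr=cv2.GaussianBlur(f.mean(2).astype(np.float32),(0,0),.7);gr[225:]=0
    rim=lambda p:-np.mean(samp(c,gr,p[0],p[1],102,97.5)-.5*samp(c,gr,p[0],p[1],102,92)-.5*samp(c,gr,p[0],p[1],102,104))
    g=min((rim((x,y)),x,y) for x in range(512,535) for y in range(110,135));print(fn,g)
c,f=pickle.load(open("w1.pkl",'rb'));sa=cv2.GaussianBlur(sat(f),(0,0),1)
lid=lambda p:-np.mean(samp(c,sa,p[0],p[1],16,108)-samp(c,sa,p[0],p[1],16,100))
print("w1 lid",min((lid((x,y)),x,y) for x in range(618,640) for y in range(-176,-156)))
print(delta([628,-167,150],90))
```

```text
top lid [ 627.5 -166.1] -52.0
top rim [520.4 120.5] -45.4
side lid [ 630.7 -166.9] -49.0
side rim [524.1 121.5] -33.2
w2.pkl (np.float32(-31.681013), 524, 125)
w5.pkl (np.float32(-42.170734), 521, 118)
w1 lid (np.float32(-53.459126), 631, -162)
(array([-0.0975,  0.104 ,  0.0997,  0.0014]), array([523.9, -69.7, 249.7]), np.float64(90.1), 43.9333)
```

```bash
python3 -m crank '[{"grip":0.06,"x":-0.024,"y":0.026,"z":0.01,"yaw":0},{"grip":0.06,"x":-0.048,"y":0.052,"z":0.03,"yaw":0},{"grip":0.06,"x":-0.072,"y":0.079,"z":0.05,"yaw":0},{"grip":0.06,"x":-0.0965,"y":0.105,"z":0.07,"yaw":0},{"grip":0.06,"x":-0.0965,"y":0.105,"z":0.1,"yaw":0}]' 40 | sed -n '2p'
python3 -m crank '[{"grip":0.06,"x":0,"y":0,"z":0.02,"yaw":0},{"grip":0.06,"x":0,"y":0,"z":0.05,"yaw":0},{"grip":0.06,"x":0,"y":0,"z":0.08,"yaw":0},{"grip":0.06,"x":0,"y":0,"z":0.1,"yaw":0},{"grip":0.06,"x":0,"y":0,"z":0.115,"yaw":0}]' 40 | sed -n '2p;4,5p'
python3 -c "
from h import *
print(delta([629,-166,3],90))"
```

```text
ee_pos: [634.8, -171.1, 149.5]
ee_pos: [627.7, -165.9, 31.8]
force: [0.2, -0.1, 0.0]
gripper_width: 59.9
(array([-0.0001,  0.0013,  0.0288,  0.0011]), array([ 627.7, -165.9,   31.8]), np.float64(90.1), 44.7667)
```

```bash
python3 -m crank '[{"grip":0.06,"x":0,"y":0,"z":0.01,"yaw":0},{"grip":0.06,"x":0,"y":0,"z":0.02,"yaw":0},{"grip":0.06,"x":0,"y":0,"z":0.028,"yaw":0},{"grip":0.06,"x":0,"y":0,"z":0.031,"yaw":0},{"grip":0.06,"x":0,"y":0,"z":0.031,"yaw":0}]' 40 | sed -n '2p;4,5p'
for i in 1 2; do python3 -m crank '[{"grip":0.01,"x":0,"y":0,"z":0,"yaw":0},{"grip":0.01,"x":0,"y":0,"z":0,"yaw":0},{"grip":0.01,"x":0,"y":0,"z":0,"yaw":0},{"grip":0.01,"x":0,"y":0,"z":0,"yaw":0},{"grip":0.01,"x":0,"y":0,"z":0,"yaw":0}]' 45 | sed -n '2,6p';done
```

```text
ee_pos: [628.8, -167.2, 3.3]
force: [0.5, -0.3, -0.1]
gripper_width: 60.0
ee_pos: [629.1, -167.6, 4.0]
ee_rot: [180.0, 0.0, 90.0]
force: [0.6, 0.4, 0.7]
gripper_width: 29.6
gripper_force: 0.0
ee_pos: [629.1, -167.5, 3.9]
ee_rot: [180.0, 0.0, 90.0]
force: [0.1, -0.0, 3.2]
gripper_width: 23.0
gripper_force: 45.0
```

```bash
python3 -m crank '[{"grip":0.01,"x":0,"y":0,"z":-0.008,"yaw":0},{"grip":0.01,"x":0,"y":0,"z":-0.02,"yaw":0},{"grip":0.01,"x":0,"y":0,"z":-0.035,"yaw":0},{"grip":0.01,"x":0,"y":0,"z":-0.055,"yaw":0},{"grip":0.01,"x":0,"y":0,"z":-0.075,"yaw":0}]' 45 | sed -n '2,6p'
python3 -m crank '[{"grip":0.01,"x":0,"y":0,"z":-0.02,"yaw":0},{"grip":0.01,"x":0,"y":0,"z":-0.04,"yaw":0},{"grip":0.01,"x":0,"y":0,"z":-0.06,"yaw":0},{"grip":0.01,"x":0,"y":0,"z":-0.075,"yaw":0},{"grip":0.01,"x":0,"y":0,"z":-0.08,"yaw":0}]' 45 | sed -n '2,6p'
python3 -m crank '[{"grip":0.01,"x":0.015,"y":-0.006,"z":0,"yaw":0},{"grip":0.01,"x":0.045,"y":-0.017,"z":0,"yaw":0},{"grip":0.01,"x":0.075,"y":-0.028,"z":0,"yaw":0},{"grip":0.01,"x":0.105,"y":-0.039,"z":0,"yaw":0},{"grip":0.01,"x":0.135,"y":-0.05,"z":0,"yaw":0}]' 45 | sed -n '2,6p'
python3 -m crank '[{"grip":0.01,"x":0.03,"y":-0.011,"z":0,"yaw":0},{"grip":0.01,"x":0.06,"y":-0.022,"z":0,"yaw":0},{"grip":0.01,"x":0.09,"y":-0.034,"z":0,"yaw":0},{"grip":0.01,"x":0.12,"y":-0.045,"z":0,"yaw":0},{"grip":0.01,"x":0.1525,"y":-0.057,"z":0,"yaw":0}]' 45 | sed -n '2,6p'
python3 -m crank '[{"grip":0.01,"x":0,"y":0,"z":0,"yaw":0},{"grip":0.01,"x":0,"y":0,"z":0,"yaw":0},{"grip":0.01,"x":0,"y":0,"z":0,"yaw":0},{"grip":0.01,"x":0,"y":0,"z":0,"yaw":0},{"grip":0.01,"x":0,"y":0,"z":0,"yaw":0}]' 45 | sed -n '2,6p'
```

```text
ee_pos: [628.3, -167.3, 79.5]
ee_rot: [-179.9, -0.0, 90.0]
force: [0.4, -0.5, -3.5]
gripper_width: 23.2
gripper_force: 45.0
ee_pos: [630.1, -167.8, 162.3]
ee_rot: [179.7, 0.1, 90.0]
force: [0.5, -0.9, -2.3]
gripper_width: 22.8
gripper_force: 45.0
ee_pos: [576.7, -30.5, 157.4]
ee_rot: [-179.8, -0.0, 89.9]
force: [0.3, 0.2, -2.2]
gripper_width: 23.2
gripper_force: 45.0
ee_pos: [519.7, 121.5, 157.6]
ee_rot: [-179.9, 0.0, 90.0]
force: [1.6, 0.4, -2.8]
gripper_width: 23.1
gripper_force: 45.0
ee_pos: [522.1, 119.1, 158.3]
ee_rot: [-180.0, 0.0, 89.9]
force: [0.0, 0.2, -3.1]
gripper_width: 22.7
gripper_force: 45.0
```

```bash
python3 -m crank '[{"grip":0.01,"x":0,"y":0,"z":0.01,"yaw":0},{"grip":0.01,"x":0,"y":0,"z":0.02,"yaw":0},{"grip":0.01,"x":0,"y":0,"z":0.03,"yaw":0},{"grip":0.01,"x":0,"y":0,"z":0.038,"yaw":0},{"grip":0.01,"x":0,"y":0,"z":0.045,"yaw":0}]' 45 | sed -n '2,6p'
for i in 1 2; do python3 -m crank '[{"grip":0.01,"x":0,"y":0,"z":0.002,"yaw":0},{"grip":0.01,"x":0,"y":0,"z":0.004,"yaw":0},{"grip":0.01,"x":0,"y":0,"z":0.006,"yaw":0},{"grip":0.01,"x":0,"y":0,"z":0.007,"yaw":0},{"grip":0.01,"x":0,"y":0,"z":0.007,"yaw":0}]' 45 | sed -n '2,6p';done
```

```text
ee_pos: [521.3, 119.8, 111.9]
ee_rot: [-179.9, 0.0, 90.0]
force: [0.3, -0.5, -2.4]
gripper_width: 22.8
gripper_force: 45.0
ee_pos: [522.1, 120.2, 106.7]
ee_rot: [180.0, 0.0, 90.0]
force: [0.9, -0.4, -1.7]
gripper_width: 22.9
gripper_force: 45.0
ee_pos: [521.7, 120.0, 99.3]
ee_rot: [-180.0, 0.0, 90.0]
force: [-0.1, -0.2, -2.3]
gripper_width: 22.5
gripper_force: 45.0
```

```bash
for i in 1 2; do python3 -m crank '[{"grip":0.01,"x":0,"y":0,"z":0.0005,"yaw":0},{"grip":0.01,"x":0,"y":0,"z":0.001,"yaw":0},{"grip":0.01,"x":0,"y":0,"z":0.0015,"yaw":0},{"grip":0.01,"x":0,"y":0,"z":0.002,"yaw":0},{"grip":0.01,"x":0,"y":0,"z":0.002,"yaw":0}]' 45 | sed -n '2,6p';done
```

```text
ee_pos: [521.9, 120.1, 97.5]
ee_rot: [-180.0, 0.0, 90.0]
force: [0.6, -0.1, -2.0]
gripper_width: 23.2
gripper_force: 45.0
ee_pos: [522.0, 120.1, 95.9]
ee_rot: [180.0, 0.0, 90.0]
force: [-1.7, 0.4, 1.2]
gripper_width: 22.8
gripper_force: 45.0
```

Contact at exactly the expected height. Release and check the lid's seat numerically.

```bash
python3 -m crank '[{"grip":0.01,"x":0,"y":0,"z":0.001,"yaw":0},{"grip":0.05,"x":0,"y":0,"z":0.001,"yaw":0},{"grip":0.05,"x":0,"y":0,"z":0.001,"yaw":0},{"grip":0.05,"x":0,"y":0,"z":0.001,"yaw":0},{"grip":0.05,"x":0,"y":0,"z":0.001,"yaw":0}]' 45 | sed -n '2,6p'
python3 -m crank '[{"grip":0.05,"x":0,"y":0,"z":-0.02,"yaw":0},{"grip":0.05,"x":0,"y":0,"z":-0.06,"yaw":0},{"grip":0.05,"x":0,"y":0,"z":-0.1,"yaw":0},{"grip":0.05,"x":0,"y":0,"z":-0.14,"yaw":0},{"grip":0.05,"x":0,"y":0,"z":-0.18,"yaw":0}]' 20 | sed -n '2p'
python3 -m crank '[{"grip":0,"x":-0.03,"y":0,"z":0,"yaw":0},{"grip":0,"x":-0.06,"y":0,"z":0,"yaw":0},{"grip":0,"x":-0.09,"y":0,"z":0,"yaw":0},{"grip":0,"x":-0.12,"y":0,"z":0,"yaw":0},{"grip":0,"x":-0.15,"y":0,"z":0,"yaw":0}]' 20 | sed -n '2p'
cat > chk.py <<'E'
from h import *
T,S=camera_model("top"),camera_model("side")
A=np.linspace(0,2*np.pi,180,endpoint=False)
def samp(c,img,x,y,z,r):
    P=np.array([[x+r*np.cos(a),y+r*np.sin(a),z] for a in A]);p=np.array([proj(c,q) for q in P]).astype(np.float32)
    return cv2.remap(img,p[:,0].copy(),p[:,1].copy(),cv2.INTER_LINEAR).ravel()
for n,c in(("top",T),("side",S),("wrist",camera_model("wrist"))):
    f=grab_frame(n);gr=cv2.GaussianBlur(f.mean(2).astype(np.float32),(0,0),.7)
    b=[]
    for z in(102,108,114):
        fn=lambda x,y:np.mean(np.abs(samp(c,gr,x,y,z,108)-samp(c,gr,x,y,z,101)))
        b.append((z,max((round(float(fn(x,y)),1),x,y) for x in range(512,534,1) for y in range(110,132,1))))
    print(n,b)
    if n=="side":
        m=(f[90:135,272:345].max(2)<60).astype(np.uint8);k,l,st,ce=cv2.connectedComponentsWithStats(m)
        print([((ce[i]*6.667+[13,0]).round(),st[i,4]) for i in range(1,k) if st[i,4]>25])
        r=f[125:190,250:345];m=(r.max(2)<75).astype(np.uint8);k,l,st,ce=cv2.connectedComponentsWithStats(m)
        print("dark",[((ce[i]+[250,125]).round(1),st[i,4]) for i in range(1,k) if 12<st[i,4]<120],"knob expected",proj(S,[522,120.5,123]).round(1))
print(state()["ee_pos"])
E
python3 chk.py
```

```text
ee_pos: [522.2, 120.1, 94.6]
ee_rot: [180.0, -0.0, 90.0]
force: [0.3, 0.2, -0.1]
gripper_width: 46.7
gripper_force: 0.0
ee_pos: [521.7, 120.0, 276.4]
ee_pos: [521.8, -31.2, 274.6]
top [(102, (18.5, 522, 122)), (108, (18.2, 520, 121)), (114, (18.1, 518, 119))]
side [(102, (27.9, 525, 130)), (108, (26.2, 524, 124)), (114, (24.1, 524, 118))]
[(array([259.,  81.]), np.int32(342)), (array([187., 248.]), np.int32(321)), (array([367., 193.]), np.int32(38)), (array([204., 210.]), np.int32(39))]
dark [] knob expected [299.6 167.2]
wrist [(102, (29.6, 522, 126)), (108, (28.7, 522, 127)), (114, (24.8, 523, 128))]
[521.87359612 -31.47628551 274.38653461]
```

```bash
python3 -m crank '[{"grip":0,"x":0.036,"y":0.0045,"z":0,"yaw":0},{"grip":0,"x":0.072,"y":0.009,"z":0,"yaw":0},{"grip":0,"x":0.108,"y":0.0135,"z":0,"yaw":0},{"grip":0,"x":0.144,"y":0.018,"z":0,"yaw":0},{"grip":0,"x":0.18,"y":0.0225,"z":0,"yaw":0}]' 20 | sed -n '2p'
python3 -m crank '[{"grip":0,"x":0.036,"y":0.0045,"z":0,"yaw":0},{"grip":0,"x":0.072,"y":0.009,"z":0,"yaw":0},{"grip":0,"x":0.108,"y":0.0135,"z":0,"yaw":0},{"grip":0,"x":0.144,"y":0.018,"z":0,"yaw":0},{"grip":0,"x":0.18,"y":0.0225,"z":0,"yaw":0}]' 20 | sed -n '2p'
python3 -m crank '[{"grip":0,"x":0.02,"y":0.0015,"z":0,"yaw":0.1},{"grip":0,"x":0.0375,"y":0.003,"z":0,"yaw":0.192},{"grip":0,"x":0.0375,"y":0.003,"z":0,"yaw":0.192},{"grip":0,"x":0.0375,"y":0.003,"z":0,"yaw":0.192},{"grip":0,"x":0.0375,"y":0.003,"z":0,"yaw":0.192}]' 20 | sed -n '2,5p'
python3 - <<'E'
from h import *
print(delta([569.5,366,60],79))
S=camera_model("side");f=grab_frame("side")
m=(f[90:135,272:345].max(2)<60).astype(np.uint8);k,l,st,ce=cv2.connectedComponentsWithStats(m)
print([((ce[i]*6.667+[13,0]).round(),st[i,4]) for i in range(1,k) if st[i,4]>25])
print(f[160:176,300].max(1), f[160:176,299].min(1))
cv2.imwrite("pics/x.png",f[140:200,250:350,::-1])
E
```

```text
ee_pos: [544.1, 153.0, 274.5]
ee_pos: [566.2, 333.3, 274.3]
ee_pos: [569.6, 367.5, 274.3]
ee_rot: [-180.0, 0.1, 79.1]
force: [-0.1, -0.9, -0.4]
gripper_width: 0.7
(array([-1.400e-03,  2.000e-04,  2.143e-01,  1.500e-03]), array([569.6, 367.5, 274.3]), np.float64(79.1), 52.8333)
[(array([118., 185.]), np.int32(127))]
[161 122  33  34  41  44  36  33  32  32  32  31  53  82  95  96] [155 123  58  32  32  33  31  28  28  29  29  30  57  83  92  92]
```

Brake still on at (118,185), and the knob is exactly where the seated lid puts it (rows 162–172, expected centre 167). Now press the button.

```bash
python3 -m crank '[{"grip":0,"x":-0.0014,"y":0,"z":0.03,"yaw":0},{"grip":0,"x":-0.0014,"y":0,"z":0.06,"yaw":0},{"grip":0,"x":-0.0014,"y":0,"z":0.09,"yaw":0},{"grip":0,"x":-0.0014,"y":0,"z":0.115,"yaw":0},{"grip":0,"x":-0.0014,"y":0,"z":0.135,"yaw":0}]' 20 | sed -n '2p;4p'
python3 -m crank '[{"grip":0,"x":0,"y":0,"z":0.02,"yaw":0},{"grip":0,"x":0,"y":0,"z":0.04,"yaw":0},{"grip":0,"x":0,"y":0,"z":0.06,"yaw":0},{"grip":0,"x":0,"y":0,"z":0.07,"yaw":0},{"grip":0,"x":0,"y":0,"z":0.077,"yaw":0}]' 20 | sed -n '2p;4p'
python3 -m crank '[{"grip":0,"x":0,"y":0,"z":0.004,"yaw":0},{"grip":0,"x":0,"y":0,"z":0.008,"yaw":0},{"grip":0,"x":0,"y":0,"z":0.012,"yaw":0},{"grip":0,"x":0,"y":0,"z":0.015,"yaw":0},{"grip":0,"x":0,"y":0,"z":0.017,"yaw":0}]' 20 | sed -n '2p;4p'
python3 -m crank '[{"grip":0,"x":0,"y":0,"z":0.0015,"yaw":0},{"grip":0,"x":0,"y":0,"z":0.003,"yaw":0},{"grip":0,"x":0,"y":0,"z":0.0035,"yaw":0},{"grip":0,"x":0,"y":0,"z":0.0035,"yaw":0},{"grip":0,"x":0,"y":0,"z":0.0035,"yaw":0}]' 20 | sed -n '1,4p'
```

```text
ee_pos: [569.1, 364.3, 137.7]
force: [0.2, 0.4, -0.6]
ee_pos: [569.4, 364.9, 61.5]
force: [0.1, -0.1, -0.5]
ee_pos: [570.4, 366.5, 46.2]
force: [-0.0, -0.4, 0.5]
time_s: 54.55
ee_pos: [570.2, 366.5, 42.6]
ee_rot: [179.9, -0.0, 79.0]
force: [0.2, 0.5, 4.2]
```

```bash
python3 -m crank '[{"grip":0,"x":0,"y":0,"z":0.001,"yaw":0},{"grip":0,"x":0,"y":0,"z":0.0018,"yaw":0},{"grip":0,"x":0,"y":0,"z":0.0018,"yaw":0},{"grip":0,"x":0,"y":0,"z":0.0018,"yaw":0},{"grip":0,"x":0,"y":0,"z":0.0018,"yaw":0}]' 20 | sed -n '1,4p'
cat > lev.py <<'E'
from h import *
f=grab_frame("side")
m=(f[85:140,272:345].max(2)<60).astype(np.uint8);k,l,st,ce=cv2.connectedComponentsWithStats(m)
print([((ce[i]*6.667+[13,-33]).round(),st[i,4]) for i in range(1,k) if st[i,4]>25],"off expected ~(389,221)")
E
python3 lev.py
```

```text
time_s: 54.97
ee_pos: [570.2, 366.4, 40.5]
ee_rot: [180.0, -0.0, 79.0]
force: [1.3, 0.5, 4.6]
[(array([265.,  10.]), np.int32(145)), (array([319., 187.]), np.int32(220)), (array([255., 204.]), np.int32(81))] off expected ~(389,221)
```

```bash
python3 -m crank '[{"grip":0,"x":0,"y":0,"z":0.0005,"yaw":0},{"grip":0,"x":0,"y":0,"z":0.0005,"yaw":0},{"grip":0,"x":0,"y":0,"z":0.0005,"yaw":0},{"grip":0,"x":0,"y":0,"z":0.0005,"yaw":0},{"grip":0,"x":0,"y":0,"z":0.0005,"yaw":0}]' 20 | sed -n '1,4p'
python3 lev.py
python3 -m crank '[{"grip":0,"x":0,"y":0,"z":-0.02,"yaw":0},{"grip":0,"x":0,"y":0,"z":-0.06,"yaw":0},{"grip":0,"x":0,"y":0,"z":-0.1,"yaw":0},{"grip":0,"x":0,"y":0,"z":-0.14,"yaw":0},{"grip":0,"x":0,"y":0,"z":-0.18,"yaw":0}]' 20 | sed -n '2p;4p'
python3 -m crank '[{"grip":0,"x":0.02,"y":0,"z":-0.03,"yaw":0},{"grip":0,"x":0.04,"y":0,"z":-0.05,"yaw":0},{"grip":0,"x":0.06,"y":0,"z":-0.05,"yaw":0},{"grip":0,"x":0.06,"y":0,"z":-0.05,"yaw":0},{"grip":0,"x":0.06,"y":0,"z":-0.05,"yaw":0}]' 20 | sed -n '2p;4p'
python3 lev.py; python3 -c "
from h import *
print(silver())
f=grab_frame('side');print(f[160:176,300].max(1))"
```

```text
time_s: 55.43
ee_pos: [570.2, 366.4, 40.4]
ee_rot: [179.9, -0.0, 79.0]
force: [0.6, 0.7, 6.0]
[(array([264.,  11.]), np.int32(146)), (array([319., 187.]), np.int32(220)), (array([255., 205.]), np.int32(82))] off expected ~(389,221)
ee_pos: [568.6, 365.5, 220.1]
force: [1.1, 0.1, 0.4]
ee_pos: [580.5, 425.2, 267.6]
force: [-0.1, 0.0, -0.4]
[(array([391., 222.]), np.int32(122))] off expected ~(389,221)
[]
[134 102  34  34  42  41  34  33  33  32  35  32  52  84  95  96]
```

The lever is fully back at (391,222), where (389,221) was expected. The lid is unmoved and no silver is left on the bench, so I'm handing in.

```bash
python3 -c "
from workcell import *
print(job_done())"
```

```text
the job is handed in; nothing more can be done
None
```

I handed the job in at about 56 s with every step done in the order asked: brake pulled to its last notch, all four silver pieces in the bowl, lid seated, release pressed and lever fully back; one possible fault is that the wrist force read 118.6 N (limit 120) at the end of one move, when the fingers came down on the napkin ring, and it may have peaked higher between readings.

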